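# Swing the magnifier aside and stand the panel in its rest

### The arm

A 7-joint arm with a two-finger parallel gripper is mounted at the origin on the work surface. World frame = base frame: x ahead of the robot, y to its left, z up, the work surface at z = 0. Lengths are in m, angles in rad, forces in N, time in s.
With the tool pointing down it reaches from about 0.4 to 0.85 m from the base axis. Payload 10.4 kg.
Tool frame: the origin (TCP) lies midway between the tips of the shut fingers; the grasp point (between the pads) lies 19 mm behind it; z points along the fingers, y is the direction in which the jaws open and shut (so a half turn about z gives the same grasp; the last joint's range is limited). The gripper opens to 85 mm and grips with 20 to 120 N. Pads are 22 mm wide; open, the fingers measure 114 mm over their backs; the gripper's body (76 mm by 85 mm) begins 54 mm behind the grasp point. The pads swing forward as they close: fully open they stand 13 mm farther back than shut.
Start: joints at [-1.303, 0.332, -0.065, 1.46, 0.022, 1.35, -0.088], TCP at [0.179, 0.599, 0.231] pointing down, gripper open.
Joint ranges: [-2.6, 2.6], [-0.5, 2.12], [-1.47, 1.34], [0.16, 2.42], [-1.27, 4.41], [0.06, 2.06], [-2.6, 2.6]. Speed limits (rad/s): [2.22, 2.22, 2.79, 2.79, 3.14, 3.14, 3.14].

### API

Orientations are given as a unit quaternion [x, y, z, w].
In Python, from workcell import manip, viewer gives the robot as it stands.
- The arm moves only by the tool move_arm, never from a script. Its argument "deltas" is a list of rows, each a list of 7 numbers: the shift along the tool's x, y, z in m, then the turn, a rotation vector about the tool's x, y, z in degrees, then the opening, from -1 (shut) to 1 (fully open). In form: [[dx, dy, dz, wx, wy, wz, gripper], ...]. A call has 1 to 10 rows; each row shifts and turns the commanded pose from where the row before left it, along the tool's axes as they then stand; what a row does not reach is not made up. A row lasts 1/8 s, in which the tool goes at most 62.5 mm and 10.7 degrees, less where a joint would pass 70% of its speed; a pose out of reach is approached as far as the arm can. A call with a gripper value outside its range is refused whole. The fingers move at their own pace and stop on an object; "force" is the grip in N (left out, the last holds). Time passes only in rows, so rows that do not move let the fingers close. It gives the time, the measured TCP pose, the force and the opening at its end, in the units of the state.
- manip.get_obs(): the state, without advancing time (a new reading comes with each control period).
- viewer.camera(name): name is "scene" or "top" or "wrist"; returns (picture, depth): 400x640x3 uint8, red, green, blue; 400x640 float32, m along the optical axis (not along the pixel's ray), 0 where there is no reading.
- viewer.calibration(name): a dict with "fx", "fy", "cx", "cy" (pixels), "R" (3x3) and "t" (3): a world point X has camera coordinates R X + t; the wrist camera has in their place "T_tool_cam" (4x4, takes a point from camera to tool coordinates, whose origin is the TCP and whose axes are the flange's). Camera axes: x right, y down, z forward; pixel columns grow to the right and rows downward; lengths in m; the calibration is good to about 2 mm. A picture is of the moment at which its call begins: read the wrist's pose just before it. calibration takes no time and is no camera call.
- manip.hand_in(): hands the job in, once; it reports no verdict.
The state is a dict: "clock": time; "joint_pos": joint angles; "joint_velocities": joint speeds; "tau": joint torques, N m; "position": TCP position; "ee_rot": TCP orientation; "ft_force": force on the tool from outside, world axes, zero at the start; "torque": the same for the moment, N m; "grip_width": opening from 0.0 (shut) to 1.0 (fully open).
Only numpy, scipy, OpenCV 4.12 (cv2) and the standard library are available. Lean on these libraries where they do the work, as an engineer would, in place of code of your own. Each camera call takes 0.05 s, during which the arm holds its last target.

### The job

The inspection is finished: first swing the bench magnifier's boom back until its lens head is clear of the blue mat, leaving the panel lying where it is. Then take the keypad panel from the mat and stand it in the grey panel rest: foot in the trough behind the lip, leaning back against the plate, display end up and face towards the front. Set it down gently without banging it into the rest, leave the boom parked clear of the mat and the other things on the bench where they are.

Things in the scene. Friction and masses are not known exactly. Their poses are not given: they have to be found in the camera images.
- boom (a joint): Swing of the magnifier's boom about its upright post, rad. 0 = boom points across the bench over the mat (-y, within 10 degrees); grows as it swings clear, anticlockwise seen from above, towards the back of the bench. Starts between -0.15 and 0.25; range -0.43 to 1.8. It moves only when pushed and stays where it is left (friction about 0.15 N m, no spring).
- boom_hinge (a point): Point on the upright swing axis of the boom, at the bar's mid-height (230 mm above the bench). Its x axis points along the boom towards the lens and turns with it, z up. The post stands on a round white foot 120 mm across, left of the mat; it is fixed, its place varies.
- boom_grip (a point): Point on the boom's straight aluminium bar, 170 mm from the swing axis, at mid-height of the bar. The bar is 14 mm wide and 22 mm high (top 241 mm above the bench), clear from 25 to 205 mm from the axis, free above. x along the boom towards the lens, z up.
- lens (a point): Centre of the magnifier's round white lens head with glass in it, 124 mm across and 30 mm high, at the end of the boom, 280 mm from the swing axis, 212 mm above the bench. Axes as the boom's.
- mat: Blue mat lying fixed on the bench, 330 mm (x) by 380 mm (y), 2 mm thick. Origin: centre of its underside. Its left edge is 190 mm towards +y, on the side of the magnifier's post.
- panel: Keypad panel, a stiff slab 160 x 62 x 10 mm, about 0.18 kg, grey, white face with a dark display window at one end. Origin at its centre: x along it towards the display end, y across, z out of its face. It lies on the mat under the lens or close by, face up, in varying yaw. It can be held flat across its width, or, when it leans, by its top edge across the thickness.
- panel_foot (a point): Middle of the panel's foot end (the short edge away from the display), half-way through its thickness; 80 mm from the panel's centre. Axes as the panel's.
- rest: Panel rest of grey sheet steel, screwed down on the mat: base, low front lip, back plate leaning back, two thin struts behind it. Place and yaw vary. Origin: centre of its 110 mm wide underside; front faces -x, y along its width, z up. Base from x = -46 to +66 mm. Lip 3 mm thick, 16 mm high, inner face at x = -43 mm.
- rest_trough (a point): Middle of the trough floor of the rest, 4 mm above the rest's underside, midway between lip and plate (12.5 mm from each; axes as the rest's). The panel's foot stands here.
- rest_top (a point): Middle of the front top edge of the rest's back plate, 75 mm above the trough floor. The plate is 3 mm thick, 110 mm wide, leans back 20 degrees from upright. A panel let go bolt upright stands on its foot without leaning on it; tip it back first. Axes as the rest's.
- adapter_edge (a point): Middle of the left top edge of a fixed grey test-adapter box, 140 x 140 x 72 mm, at the right of the mat; its left wall drops upright from here to the bench, 72 mm below. x along the edge, y out of the wall towards the mat, z up; place and yaw vary. The panel can be propped slantwise against this edge, foot on the mat, to be taken again by its top end.
- meter: Bystander: black handheld test meter lying on the bench, 150 x 74 x 34 mm. Origin: centre of its underside.
- tape: Bystander: roll of brown tape lying flat, 84 mm across, 24 mm high. Origin: centre of its underside.
- driver: Bystander: screwdriver, 170 mm long, lying. Origin under its middle.
- brush: Bystander: small brush, 150 mm long, lying. Origin under its middle.
- tray: Bystander: clear open parts tray 90 x 110 x 28 mm. Origin: centre of its underside.
- bottle: Bystander: white bottle, 52 mm across, 130 mm high, standing. Origin: centre of its underside.
- mug: Bystander: white mug, 80 mm across, 90 mm high. Origin: centre of its underside.
Mind the look-alikes: they are no part of the job. What is shaped like the panel but orange or purple is not meant. What is shaped like the rest but black or yellow is not meant.

How it is judged:
On the way:
1. the lens head is clear of the mat (its centre at least 45 mm beyond the mat's left edge) and the panel still lies on the mat (y of lens in the frame of mat above 0.235 m and angle between panel's own z axis and vertical below 0.15 rad and distance of panel from where it was at the start of the episode below 0.03 m), for 0.2 s.
At the end, for the whole second after the job is handed in: The panel stands still in the rest: foot on the trough floor behind the lip, within 40 mm of mid-width, leaning back on the plate under 37 degrees from upright, display end up, face to the front, square within 17 degrees; lens centre 45 mm or more beyond the mat's left edge, boom at rest (y of lens in the frame of mat above 0.235 m and velocity of joint boom between -0.05 and 0.05 rad/s and x of panel_foot in the frame of rest between -0.045 and -0.012 m and y of panel_foot in the frame of rest between -0.04 and 0.04 m and z of panel_foot in the frame of rest below 0.014 m and angle between panel's own x axis and vertical below 0.65 rad and angle between panel's own z axis and vertical between 0.9 and 1.4 rad and x of panel in the frame of rest above -0.03 m and angle between the y axis of panel and the y axis of rest, either way round below 0.3 rad and linear speed of panel below 0.02 m/s and angular speed of panel below 0.1 rad/s); the robot touches nothing.
It fails at once if the panel is banged or jammed into the rest (over 40 N) (contact force between panel and rest above 40 N).
It fails at once if a bystander is shifted by more than 30 mm (distance of any of meter, tape, driver, brush, tray, bottle, mug from where it was at the start of the episode above 0.03 m).
It also fails if it takes over 72 s, if anything falls off the work surface, if the arm or the gripper's body presses on something with over 40 N, if the wrist force passes 120 N, or if a joint passes its speed limit or range.

## Working session

There is one attempt and no reset: what is moved stays moved. The work goes in short steps, Python scripts to look and compute and a tool call to move; the robot and the scene stay as the last step left them, time stands still between calls to the robot, and variables do not carry over. Pictures are saved under pics/ and viewed, and the job is handed in when it is done.

Besides the shell and the picture viewer there is one more tool, called after "Request:" by a JSON object that holds its "op" and its "data". move_arm: Moves the arm, as the interface text tells. Its arguments: {"type":"object","properties":{"deltas":{"type":"array"},"force":{"type":"number"}},"required":["deltas"]}

```bash
ls; mkdir -p pics
python3 - <<'E'
from workcell import manip, viewer
import cv2, numpy as np
o=manip.get_obs(); print({k:np.round(v,3) for k,v in o.items()})
for n in ["scene","top","wrist"]:
    p,d=viewer.camera(n); cv2.imwrite(f"pics/{n}0.png",p[:,:,::-1]); np.save(f"pics/{n}0.npy",d)
    c=viewer.calibration(n); print(n,{k:np.round(v,4).tolist() for k,v in c.items()})
E
```

```text
pics
{'clock': np.float64(0.0), 'joint_pos': array([-1.303,  0.333, -0.065,  1.461,  0.022,  1.35 , -0.089]), 'joint_velocities': array([-0.001, -0.   , -0.001,  0.   , -0.   , -0.001, -0.001]), 'tau': array([-0.0000e+00, -6.2544e+01,  4.9000e-02, -3.9161e+01,  1.6000e-02,
        1.0000e-02, -0.0000e+00]), 'position': array([0.179, 0.598, 0.23 ]), 'ee_rot': array([ 0.145,  0.989, -0.001, -0.   ]), 'ft_force': array([0.06 , 0.511, 0.412]), 'torque': array([0.027, 0.029, 0.033]), 'grip_width': np.float64(1.005)}
scene {'fx': 506.5155, 'fy': 506.5155, 'cx': 316.6495, 'cy': 189.6739, 'R': [[0.06, 0.9981, -0.0151], [0.8205, -0.058, -0.5688], [-0.5685, 0.0218, -0.8224]], 't': [0.0256, -0.3425, 1.9949]}
top {'fx': 376.3696, 'fy': 376.3696, 'cx': 317.1509, 'cy': 199.6773, 'R': [[-0.0104, -0.9999, 0.0105], [-0.9979, 0.0097, -0.0648], [0.0647, -0.0112, -0.9978]], 't': [-0.0579, 0.5372, 1.311]}
wrist {'fx': 310.6235, 'fy': 310.6235, 'cx': 323.1669, 'cy': 194.6534, 'T_tool_cam': [[-0.0013, -0.9495, -0.3139, 0.079], [1.0, -0.002, 0.0018, 0.0006], [-0.0024, -0.3138, 0.9495, -0.1415], [0.0, 0.0, 0.0, 1.0]]}
```

View pics/top0.png

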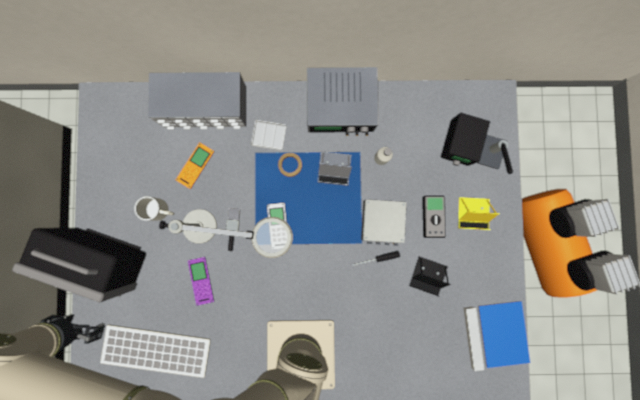

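View pics/scene0.png

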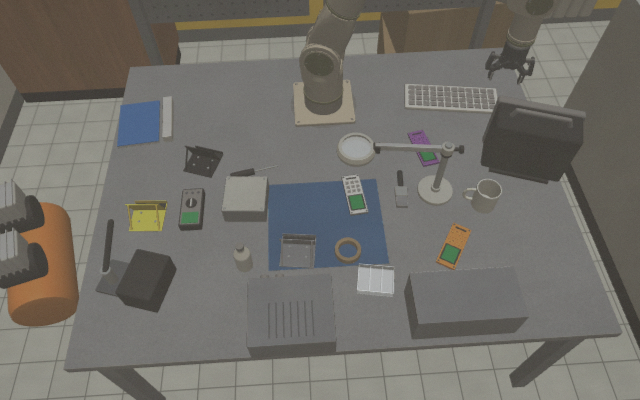

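View pics/wrist0.png

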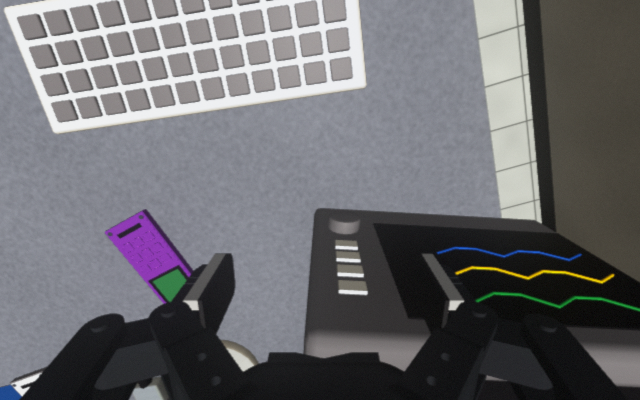

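```bash
cat > h.py <<'E'
import numpy as np, cv2
from scipy.spatial.transform import Rotation as R
from workcell import manip, viewer
def world(name,d,obs=None):
    c=viewer.calibration(name); v,u=np.mgrid[0:400,0:640]
    P=np.stack([(u-c['cx'])/c['fx']*d,(v-c['cy'])/c['fy']*d,d],-1)
    if name=='wrist':
        T=np.array(c['T_tool_cam']); P=P@T[:3,:3].T+T[:3,3]
        return P@R.from_quat(obs['ee_rot']).as_matrix().T+obs['position']
    return (P-np.array(c['t']))@np.array(c['R'])
def topix(name,X):
    c=viewer.calibration(name); p=np.array(c['R'])@np.array(X)+np.array(c['t']); return p[0]/p[2]*c['fx']+c['cx'],p[1]/p[2]*c['fy']+c['cy']
def crop(name,p,fn,x0,x1,y0,y1,s):
    cv2.imwrite('pics/'+fn,cv2.resize(p[y0:y1,x0:x1,::-1],None,fx=s,fy=s,interpolation=cv2.INTER_CUBIC))
E
python3 - <<'E'
from h import *
for n,b in [('top',(140,460,110,290)),('scene',(220,520,120,300))]:
    im=cv2.imread(f'pics/{n}0.png')[:,:,::-1]; crop(n,im,n+'0c.png',*b,2.5)
d=np.load('pics/top0.npy'); W=world('top',d)
hsv=cv2.cvtColor(cv2.imread('pics/top0.png'),cv2.COLOR_BGR2HSV)
m=((hsv[...,0]>100)&(hsv[...,0]<120)&(hsv[...,1]>150)).astype(np.uint8)
m[:,450:]=0
pts=W[m>0]; print('mat',pts.min(0),pts.max(0))
hull=cv2.minAreaRect(np.ascontiguousarray(pts[(pts[:,2]<.03)][:,:2]).astype(np.float32)); print(hull)
# boom bar
for lo,hi in [(.19,.26)]:
    k=(W[...,2]>lo)&(W[...,2]<hi)&(d>0); 
    v,u=np.nonzero(k); 
    k2=(u>150)&(u<300)&(v>190)&(v<265); 
    for a,b in zip(v[k2][::25],u[k2][::25]): print(a,b,W[a,b].round(3))
E
```

```text
mat [ 0.34863998 -0.21621247 -0.68887672] [0.70666557 1.29492189 1.34359332]
((0.5533179044723511, 0.5384113788604736), (1.5107499361038208, 0.3203193247318268), 89.39824676513672)
217 267 [0.473 0.09  0.215]
218 277 [0.47  0.059 0.221]
220 161 [0.467 0.399 0.23 ]
220 274 [0.464 0.067 0.226]
221 179 [0.464 0.341 0.245]
221 280 [0.461 0.05  0.227]
222 184 [0.461 0.339 0.208]
222 282 [0.458 0.044 0.227]
223 181 [0.458 0.337 0.241]
223 278 [0.455 0.057 0.215]
224 174 [0.455 0.352 0.254]
224 269 [0.452 0.083 0.217]
225 164 [0.453 0.387 0.237]
225 190 [0.452 0.317 0.221]
225 280 [0.449 0.051 0.217]
226 174 [0.449 0.352 0.254]
226 255 [0.447 0.126 0.213]
226 280 [0.446 0.051 0.214]
227 176 [0.446 0.348 0.249]
227 201 [0.446 0.278 0.241]
227 272 [0.443 0.075 0.215]
228 170 [0.444 0.368 0.242]
228 195 [0.443 0.296 0.241]
228 258 [0.441 0.115 0.224]
228 283 [0.44  0.042 0.212]
229 188 [0.44  0.316 0.241]
229 213 [0.439 0.243 0.241]
229 266 [0.438 0.092 0.218]
229 291 [0.437 0.018 0.216]
230 200 [0.437 0.281 0.242]
230 225 [0.436 0.209 0.24 ]
230 268 [0.434 0.087 0.214]
231 172 [0.435 0.362 0.
[... 564 characters left out ...]

238 274 [0.411 0.069 0.217]
239 258 [0.408 0.117 0.211]
239 283 [0.407 0.042 0.214]
240 267 [0.405 0.089 0.217]
240 292 [0.404 0.015 0.213]
241 276 [0.402 0.063 0.217]
242 261 [0.399 0.108 0.213]
242 286 [0.398 0.033 0.215]
243 272 [0.396 0.075 0.215]
244 258 [0.393 0.116 0.215]
244 283 [0.392 0.042 0.215]
245 270 [0.39  0.081 0.214]
246 258 [0.388 0.114 0.23 ]
246 283 [0.387 0.042 0.218]
247 272 [0.384 0.075 0.215]
248 263 [0.381 0.102 0.215]
248 288 [0.381 0.027 0.22 ]
249 279 [0.378 0.054 0.217]
250 272 [0.375 0.075 0.213]
251 266 [0.372 0.093 0.213]
252 263 [0.37  0.1   0.226]
253 262 [0.367 0.103 0.226]
254 263 [0.364 0.1   0.224]
255 268 [0.361 0.085 0.228]
256 276 [0.358 0.062 0.221]
```

View pics/top0c.png

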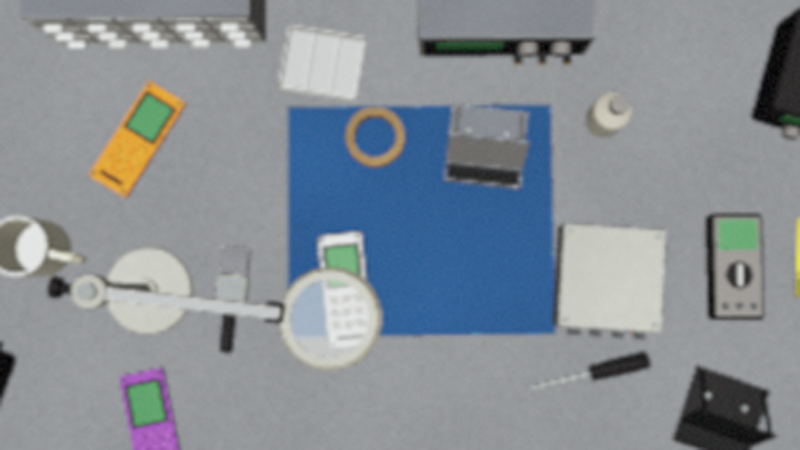

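View pics/scene0c.png

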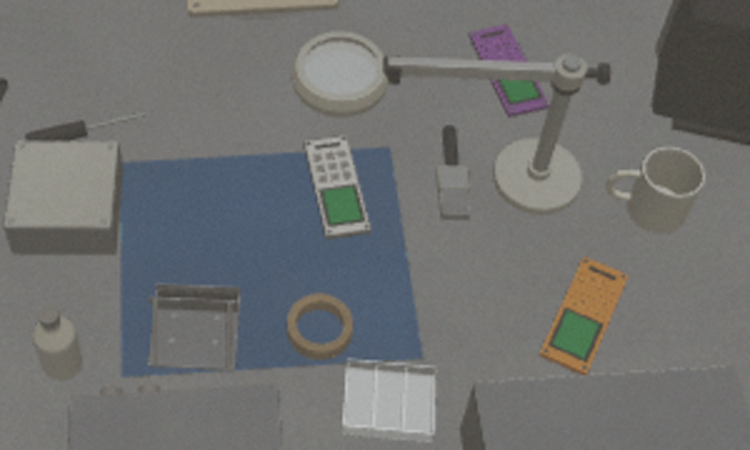

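Run:
```python
from h import *
d=np.load('pics/top0.npy'); Wt=world('top',d)
ds=np.load('pics/scene0.npy'); Ws=world('scene',ds)
print('scene corners of mat (crop->px)')
def s(u,v): return (220+u/2.5,120+v/2.5)
def ray(name,u,v,z):
    c=viewer.calibration(name); Rm=np.array(c['R']);t=np.array(c['t'])
    o=-Rm.T@t; q=Rm.T@np.array([(u-c['cx'])/c['fx'],(v-c['cy'])/c['fy'],1]); return o+q*(z-o[2])/q[2]
for n,p in dict(mFL=(391,148),mBL=(421,359),mBR=(122,374),mFR=(120,162)).items(): print(n,ray('scene',*s(*p),.002).round(3))
for n,p in dict(pf1=(306,142),pf2=(343,137),pd1=(327,236),pd2=(369,228)).items(): print(n,ray('scene',*s(*p),.012).round(3))
def t(u,v): return (140+u/2.5,110+v/2.5)
for n,p in dict(mFL=(292,334),mBL=(289,106),mBR=(551,106),mFR=(553,332)).items(): print('top',n,ray('top',*t(*p),.002).round(3))
for n,p in dict(pd1=(318,236),pd2=(362,232)).items(): print('top',n,ray('top',*t(*p),.012).round(3))
# heights around sweep
for u in range(150,300,10): print(u,[ (Wt[v,u].round(2).tolist()) for v in (100,120,130)])
# rest
v,u=np.nonzero((Ws[...,2]>.004)&(Ws[...,0]>.55)&(Ws[...,0]<.72)&(Ws[...,1]>-.2)&(Ws[...,1]<-.02)&(ds>0))
P=Ws[v,u]; print('rest scene',len(P),P.min(0),P.max(0))
np.save('pics/rs.npy',P)
for z in np.arange(0.0,.1,.01):
    k=(P[:,2]>=z)&(P[:,2]<z+.01)
    if k.sum(): print(z.round(3),k.sum(),P[k].min(0).round(3),P[k].max(0).round(3))
v,u=np.nonzero((Wt[...,2]>.004)&(Wt[...,0]>.55)&(Wt[...,0]<.72)&(Wt[...,1]>-.2)&(Wt[...,1]<-.02)&(d>0))
P=Wt[v,u]; print('rest top')
for z in np.arange(0.0,.1,.01):
    k=(P[:,2]>=z)&(P[:,2]<z+.01)
    if k.sum(): print(z.round(3),k.sum(),P[k].min(0).round(3),P[k].max(0).round(3))
o=manip.get_obs(); print(R.from_quat(o['ee_rot']).as_matrix().round(3))
im=cv2.imread('pics/top0.png')[:,:,::-1]; crop('top',im,'rest0.png',310,365,145,190,12)
im=cv2.imread('pics/scene0.png')[:,:,::-1]; crop('scene',im,'rest0s.png',270,325,225,275,12)
```

```text
scene corners of mat (crop->px)
mFL [0.385 0.161 0.002]
mBL [0.713 0.157 0.002]
mBR [ 0.708 -0.218  0.002]
mFR [ 0.383 -0.219  0.002]
pf1 [0.374 0.042 0.012]
pf2 [0.369 0.095 0.012]
pd1 [0.53  0.056 0.012]
pd2 [0.521 0.114 0.012]
top mFL [0.384 0.152 0.002]
top mBL [0.71  0.156 0.002]
top mBR [ 0.707 -0.221  0.002]
top mFR [ 0.383 -0.218  0.002]
top pd1 [0.522 0.114 0.012]
top pd2 [0.527 0.051 0.012]
150 [[0.86, 0.48, 0.13], [0.83, 0.54, -0.01], [0.8, 0.54, -0.0]]
160 [[0.86, 0.45, 0.13], [0.8, 0.46, 0.1], [0.8, 0.5, -0.0]]
170 [[0.86, 0.42, 0.13], [0.8, 0.43, 0.1], [0.79, 0.46, 0.0]]
180 [[0.86, 0.38, 0.13], [0.8, 0.39, 0.1], [0.8, 0.43, -0.0]]
190 [[0.86, 0.35, 0.13], [0.81, 0.36, 0.09], [0.79, 0.39, -0.0]]
200 [[0.86, 0.32, 0.13], [0.8, 0.33, 0.09], [0.79, 0.36, -0.0]]
210 [[0.86, 0.29, 0.12], [0.81, 0.3, 0.09], [0.79, 0.32, 0.0]]
220 [[0.86, 0.25, 0.13], [0.81, 0.26, 0.09], [0.79, 0.29, -0.0]]
230 [[0.86, 0.22, 0.13], [0.8, 0.23, 0.1], [0.79, 0.25, 0.0]]
240 [[0.86, 0.19, 0.12], [0.81, 0.2, 0.08], [0.79, 0.21, -0.0]]
250 [[0.9, 0.18, -0.0], [0.83, 0.18, -0.0], [0.79, 0.18, 0.0]]
260 [[0.9, 0.14, 0.0], [0.82, 0.14, 0.02], [0.79, 0.14, 0.01]]
270 [[0.9, 0.1, -0.0], [0.83, 0.1, 0.0], [0.79, 0.1, 0.0]]
280 [[0.9, 0.07, 0.0], [0.83, 0.07, 0.0], [0.79, 0.07, 0.0]]
290 [[0.9, 0.03, 0.0], [0.83, 0.03, -0.0], [0.79, 0.03, 0.0]]Traceback (most recent call last):
  File "<stdin>", line 18, in <module>
    return umr_minimum(a, axis, None, out, keepdims, initial, where)
ValueError: zero-size array to reduction operation minimum which has no identity
```

Run:
```python
from h import *
d=np.load('pics/top0.npy'); Wt=world('top',d)
ds=np.load('pics/scene0.npy'); Ws=world('scene',ds); print((ds>0).mean(), ds.min(),ds.max(), ds[250,298], Ws[250,298], Ws[200,330],(d>0).mean())
P=Wt[(Wt[...,2]>.004)&(Wt[...,0]>.55)&(Wt[...,0]<.72)&(Wt[...,1]>-.2)&(Wt[...,1]<-.05)&(d>0)]; print('rest top')
for z in np.arange(0.0,.1,.01):
    k=(P[:,2]>=z)&(P[:,2]<z+.01)
    if k.sum(): print(z.round(3),k.sum(),P[k].min(0).round(3),P[k].max(0).round(3))
o=manip.get_obs(); print(R.from_quat(o['ee_rot']).as_matrix().round(3))
im=cv2.imread('pics/top0.png')[:,:,::-1]; crop('top',im,'rest0.png',310,365,145,190,12)
im=cv2.imread('pics/scene0.png')[:,:,::-1]; crop('scene',im,'rest0s.png',270,325,225,275,12)
```

```text
0.99596875 0.0 0.9503476 0.38538617 [ 1.23129821 -0.09724644  1.10331705] [ 1.23051904 -0.07320985  1.16851923] 0.996375
rest top
0.0 507 [ 0.55  -0.2    0.004] [ 0.72  -0.053  0.01 ]
0.01 116 [ 0.591 -0.178  0.01 ] [ 0.704 -0.067  0.02 ]
0.02 50 [ 0.595 -0.177  0.02 ] [ 0.698 -0.071  0.029]
0.03 51 [ 0.625 -0.177  0.03 ] [ 0.69  -0.071  0.04 ]
0.04 54 [ 0.627 -0.179  0.04 ] [ 0.68  -0.071  0.05 ]
0.05 58 [ 0.632 -0.177  0.05 ] [ 0.679 -0.074  0.06 ]
0.06 48 [ 0.637 -0.18   0.06 ] [ 0.666 -0.074  0.07 ]
0.07 59 [ 0.64  -0.179  0.07 ] [ 0.665 -0.074  0.08 ]
0.08 16 [ 0.646 -0.178  0.08 ] [ 0.657 -0.08   0.084]
[[-0.958  0.287 -0.   ]
 [ 0.287  0.958 -0.001]
 [-0.    -0.001 -1.   ]]
```

View pics/rest0.png

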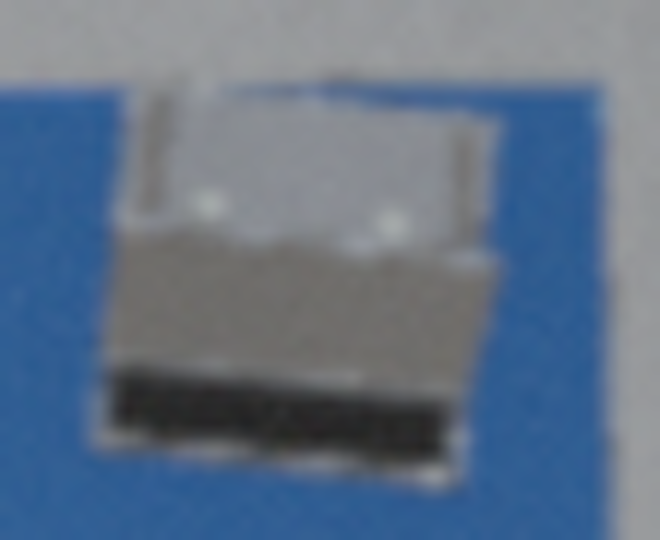

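View pics/rest0s.png

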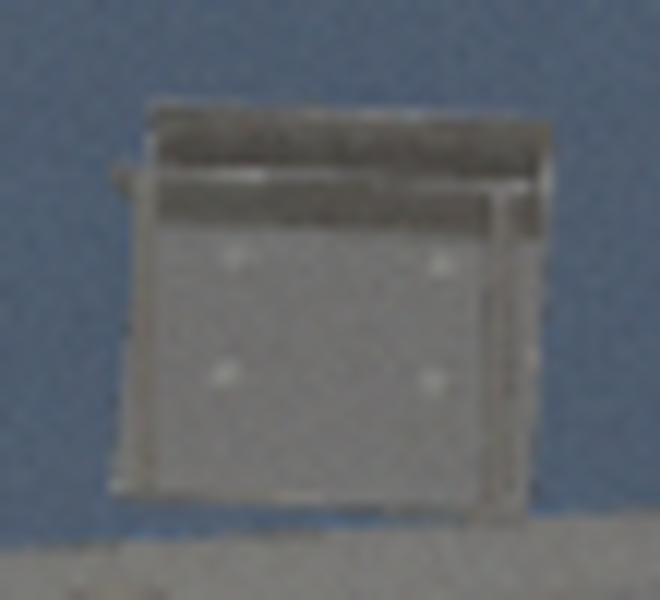

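```bash
cat >> h.py <<'E'
def ray(name,u,v,z,obs=None):
    c=viewer.calibration(name)
    q=np.array([(u-c['cx'])/c['fx'],(v-c['cy'])/c['fy'],1])
    if name=='wrist':
        T=np.array(c['T_tool_cam']); Rt=R.from_quat(obs['ee_rot']).as_matrix()
        o=Rt@T[:3,3]+obs['position']; q=Rt@T[:3,:3]@q
    else:
        Rm=np.array(c['R']);o=-Rm.T@np.array(c['t']); q=Rm.T@q
    return o+q*(z-o[2])/q[2]
E
python3 - <<'E'
from h import *
def y(a,b): 
    d=a-b; return np.degrees(np.arctan2(-d[0],d[1]))
t=lambda u,v:(310+u/12-.46,145+v/12-.46)
s=lambda u,v:(270+u/12-.46,225+v/12-.46)
A,B=ray('top',*t(92,435),.018),ray('top',*t(468,478),.018); print('lip',A,B,y(A,B))
A,B=ray('top',*t(118,225),.081),ray('top',*t(503,258),.081); print('plate',A,B,y(A,B))
A,B=ray('scene',*s(548,120),.018),ray('scene',*s(150,103),.018); print('lip s',A,B,y(A,B))
A,B=ray('scene',*s(540,188),.081),ray('scene',*s(118,165),.081); print('plate s',A,B,y(A,B))
E
```

```text
lip [ 0.60356027 -0.06421676  0.018     ] [ 0.58978078 -0.17507232  0.018     ] -7.085594804973138
plate [ 0.65574971 -0.07141799  0.081     ] [ 0.64542014 -0.17992139  0.081     ] -5.438193221475417
lip s [ 0.60186554 -0.06624665  0.018     ] [ 0.58924032 -0.1731799   0.018     ] -6.733532945332495
plate s [ 0.65740469 -0.07044477  0.081     ] [ 0.64330527 -0.17804285  0.081     ] -7.465376106677066
```

```bash
cat >> h.py <<'E'
def rows(wps,start=None,g=1,maxd=.055,maxa=10):
    """wps: list of (pos, rotmatrix or None, step) -> tool rows"""
    o=manip.get_obs(); p=np.array(o['position']); Q=R.from_quat(o['ee_rot'])
    if start: p,Q=start
    out=[]
    for w in wps:
        pt=np.array(w[0]); Qt=Q if w[1] is None else w[1]; md=w[2] if len(w)>2 else maxd
        rv=(Q.inv()*Qt).as_rotvec(degrees=True); n=int(max(1,np.ceil(np.linalg.norm(pt-p)/md-1e-6),np.ceil(np.linalg.norm(rv)/maxa-1e-6)))
        for i in range(n):
            dw=(pt-p)/n; 
            l=Q.inv().apply(dw); out.append(list(np.round(l,4))+list(np.round(rv/n,2))+[g]); Q=Q*R.from_rotvec(rv/n,degrees=True)
        p=pt
    for r in out: print([float(a) for a in r])
    return p,Q
def tooldown(yaw): # tool x at angle 180+yaw deg
    a=np.radians(180+yaw); x=np.array([np.cos(a),np.sin(a),0]); z=np.array([0,0,-1.]); return R.from_matrix(np.stack([x,np.cross(z,x),z],1))
E
python3 - <<'E'
from h import *
H=np.array([.449,.352]); D=tooldown(5.8)
S=rows([((.179,.599,.36),None),((.37,.185,.36),D),((.37,.185,.207),D)],g=-1)
print()
w=[]
for th in np.arange(-.3,1.3,.1):
    w.append(([*(H+.17*np.array([np.sin(th),-np.cos(th)])),.207],D))
rows(w,start=S,g=-1)
E
```

```text
[0.0001, 0.0001, -0.0431, 0.0, 0.0, 0.0, -1.0]
[0.0001, 0.0001, -0.0431, 0.0, 0.0, 0.0, -1.0]
[0.0001, 0.0001, -0.0431, 0.0, 0.0, 0.0, -1.0]
[-0.0335, -0.038, 0.0, -0.01, -0.0, -2.5, -1.0]
[-0.0318, -0.0394, 0.0, -0.01, -0.0, -2.5, -1.0]
[-0.0301, -0.0408, 0.0, -0.01, -0.0, -2.5, -1.0]
[-0.0283, -0.042, 0.0, -0.01, -0.0, -2.5, -1.0]
[-0.0264, -0.0432, 0.0, -0.01, -0.0, -2.5, -1.0]
[-0.0245, -0.0443, 0.0, -0.01, -0.0, -2.5, -1.0]
[-0.0226, -0.0454, 0.0, -0.01, -0.0, -2.5, -1.0]
[-0.0206, -0.0463, 0.0, -0.01, -0.0, -2.5, -1.0]
[-0.0185, -0.0471, 0.0, -0.01, -0.0, -2.5, -1.0]
[-0.0, 0.0, 0.051, -0.0, -0.0, 0.0, -1.0]
[-0.0, 0.0, 0.051, -0.0, -0.0, 0.0, -1.0]
[-0.0, 0.0, 0.051, -0.0, -0.0, 0.0, -1.0]

[-0.0291, 0.0017, 0.0, 0.0, 0.0, 0.0, -1.0]
[-0.016, -0.0058, -0.0, 0.0, -0.0, 0.0, -1.0]
[-0.0165, -0.0042, -0.0, 0.0, 0.0, 0.0, -1.0]
[-0.0168, -0.0026, 0.0, -0.0, 0.0, 0.0, -1.0]
[-0.017, -0.0009, 0.0, -0.0, -0.0, 0.0, -1.0]
[-0.017, 0.0008, -0.0, 0.0, -0.0, 0.0, -1.0]
[-0.0168, 0.0025, 0.0, 0.0, 0.0, 0.0, -1.0]
[-0.0165, 0.0042, 0.0, -0.0, 0.0, 0.0, -1.0]
[-0.016, 0.0058, -0.0, -0.0, -0.0, 0.0, -1.0]
[-0.0153, 0.0074, -0.0, 0.0, -0.0, 0.0, -1.0]
[-0.0145, 0.0089, 0.0, 0.0, 0.0, 0.0, -1.0]
[-0.0135, 0.0103, 0.0, -0.0, 0.0, 0.0, -1.0]
[-0.0124, 0.0116, -0.0, -0.0, -0.0, 0.0, -1.0]
[-0.0112, 0.0128, -0.0, 0.0, -0.0, 0.0, -1.0]
[-0.0099, 0.0138, 0.0, 0.0, 0.0, 0.0, -1.0]
[-0.0085, 0.0147, 0.0, -0.0, 0.0, 0.0, -1.0]
```

Request:
{"op": "move_arm", "data": {"deltas": [[0, 0, -0.043, 0, 0, 0, -1], [0, 0, -0.043, 0, 0, 0, -1], [0, 0, -0.043, 0, 0, 0, -1], [-0.0376, -0.0432, 0, 0, 0, -2.8, -1], [-0.0353, -0.0452, 0, 0, 0, -2.8, -1], [-0.033, -0.047, 0, 0, 0, -2.8, -1], [-0.0306, -0.0487, 0, 0, 0, -2.8, -1], [-0.0281, -0.0502, 0, 0, 0, -2.8, -1], [-0.0256, -0.0515, 0, 0, 0, -2.8, -1], [-0.0229, -0.0527, 0, 0, 0, -2.8, -1]]}}

```text
clock: 1.4
position: [0.3427, 0.2293, 0.3602]
ee_rot: [-0.026, 1.0, 0.0, -0.0]
ft_force: [0.9, 0.3, 0.3]
grip_width: 0.001
```

Request:
{"op": "move_arm", "data": {"deltas": [[0, 0, 0, 0, 0, -2.8, -1], [0, 0, 0, 0, 0, 0, -1]]}}

```text
clock: 1.65
position: [0.3422, 0.2311, 0.3603]
ee_rot: [-0.05, 0.999, 0.0, -0.0]
ft_force: [-0.6, 0.8, -0.5]
grip_width: -0.003
```

Run:
```python
from h import *
H=np.array([.449,.352])
o=manip.get_obs(); print(o['position'],R.from_quat(o['ee_rot']).as_matrix().round(3))
S=rows([((.37,.185,.36),None),((.37,.185,.207),None)],g=-1)
print()
w=[]
for th in np.arange(-.2,1.3,.1):
    w.append(([*(H+.17*np.array([np.sin(th),-np.cos(th)])),.207],None))
rows(w,start=S,g=-1)
```

```text
[0.34224155 0.23106871 0.3603181 ] [[-0.995 -0.099 -0.   ]
 [-0.099  0.995  0.   ]
 [ 0.     0.    -1.   ]]
[-0.0231, -0.0486, 0.0003, 0.0, 0.0, 0.0, -1.0]
[-0.0, -0.0, 0.051, 0.0, 0.0, 0.0, -1.0]
[-0.0, -0.0, 0.051, 0.0, 0.0, 0.0, -1.0]
[-0.0, -0.0, 0.051, 0.0, 0.0, 0.0, -1.0]

[-0.045, -0.0041, -0.0, 0.0, 0.0, 0.0, -1.0]
[-0.0165, -0.0042, -0.0, 0.0, 0.0, 0.0, -1.0]
[-0.0168, -0.0025, -0.0, 0.0, 0.0, 0.0, -1.0]
[-0.017, -0.0008, -0.0, 0.0, 0.0, 0.0, -1.0]
[-0.017, 0.0009, -0.0, 0.0, 0.0, 0.0, -1.0]
[-0.0168, 0.0026, 0.0, 0.0, 0.0, 0.0, -1.0]
[-0.0165, 0.0042, 0.0, 0.0, 0.0, 0.0, -1.0]
[-0.016, 0.0058, 0.0, 0.0, 0.0, 0.0, -1.0]
[-0.0153, 0.0074, 0.0, 0.0, 0.0, 0.0, -1.0]
[-0.0145, 0.0089, 0.0, 0.0, 0.0, 0.0, -1.0]
[-0.0135, 0.0103, 0.0, 0.0, 0.0, 0.0, -1.0]
[-0.0124, 0.0116, 0.0, 0.0, 0.0, 0.0, -1.0]
[-0.0112, 0.0128, 0.0, 0.0, 0.0, 0.0, -1.0]
[-0.0099, 0.0138, 0.0, 0.0, 0.0, 0.0, -1.0]
[-0.0084, 0.0147, 0.0, 0.0, 0.0, 0.0, -1.0]
```

Request:
{"op": "move_arm", "data": {"deltas": [[-0.0231, -0.0486, 0, 0, 0, 0, -1], [0, 0, 0.051, 0, 0, 0, -1], [0, 0, 0.051, 0, 0, 0, -1], [0, 0, 0.051, 0, 0, 0, -1], [-0.015, 0, 0, 0, 0, 0, -1], [-0.015, -0.002, 0, 0, 0, 0, -1], [-0.015, -0.002, 0, 0, 0, 0, -1], [-0.0165, -0.0042, 0, 0, 0, 0, -1], [-0.0168, -0.0025, 0, 0, 0, 0, -1]]}}

```text
clock: 2.78
position: [0.4508, 0.1825, 0.2081]
ee_rot: [-0.05, 0.999, 0.0, 0.001]
ft_force: [-1.7, 0.6, 1.8]
grip_width: 0.003
```

Request:
{"op": "move_arm", "data": {"deltas": [[-0.017, -0.0008, 0, 0, 0, 0, -1], [-0.017, 0.0009, 0, 0, 0, 0, -1], [-0.0168, 0.0026, 0, 0, 0, 0, -1], [-0.0165, 0.0042, 0, 0, 0, 0, -1]]}}

```text
clock: 3.28
position: [0.5169, 0.196, 0.2078]
ee_rot: [-0.05, 0.999, 0.0, 0.0]
ft_force: [-1.8, 0.4, 0.4]
grip_width: -0.001
```

Run:
```python
from h import *
p,d=viewer.camera('top'); crop('top',p,'top1.png',140,460,110,290,2.5)
```

```text
(no output)
```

View pics/top1.png

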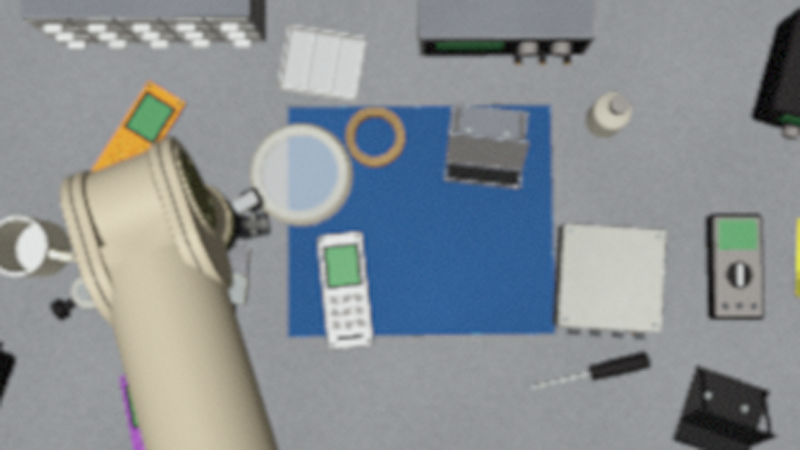

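The boom is swinging as expected (lens now at crop (302,175)); the panel is untouched at (345,288). I'll continue the arc.

Request:
{"op": "move_arm", "data": {"deltas": [[-0.016, 0.0058, 0, 0, 0, 0, -1], [-0.0153, 0.0074, 0, 0, 0, 0, -1], [-0.0145, 0.0089, 0, 0, 0, 0, -1], [-0.0135, 0.0103, 0, 0, 0, 0, -1], [-0.0124, 0.0116, 0, 0, 0, 0, -1], [-0.0112, 0.0128, 0, 0, 0, 0, -1], [-0.0099, 0.0138, 0, 0, 0, 0, -1], [-0.0084, 0.0147, 0, 0, 0, 0, -1], [0, 0, 0, 0, 0, 0, -1]]}}

```text
clock: 4.45
position: [0.608, 0.2919, 0.2071]
ee_rot: [-0.051, 0.999, -0.0, 0.0]
ft_force: [0.0, -0.7, -0.6]
grip_width: -0.001
```

Run:
```python
from h import *
p,d=viewer.camera('top'); crop('top',p,'top2.png',140,460,110,290,2.5)
```

```text
(no output)
```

View pics/top2.png

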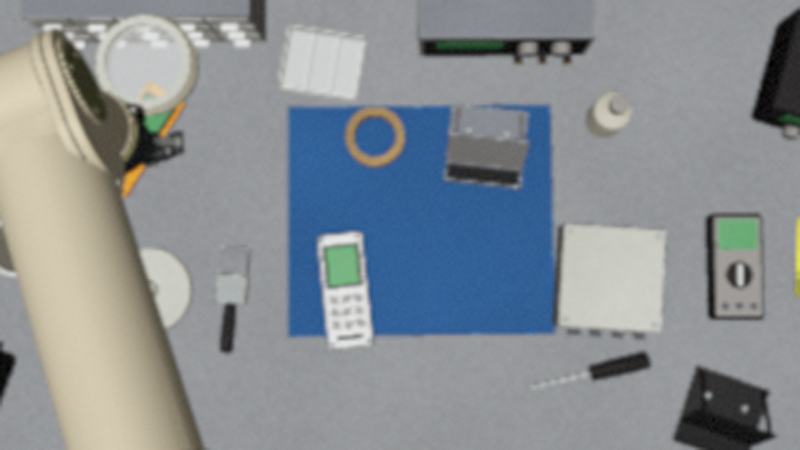

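```bash
cat >> h.py <<'E'
def tilted(yaw,tilt): # tool z towards rest +x, tilt deg from straight down
    return R.from_euler('z',yaw,degrees=True)*R.from_euler('y',-tilt,degrees=True)*tooldown(0)
E
python3 - <<'E'
from h import *
o=manip.get_obs(); p,q=o['position'],R.from_quat(o['ee_rot'])
S=(np.array(p),q)
S=rows([((.608,.24,.207),None),((.608,.21,.33),None),((.58,-.12,.33),tilted(-6.7,65))],start=S,g=-1)
E
```

```text
[0.0051, -0.0506, 0.0003, 0.0, 0.0, 0.0, -1.0]
[0.001, -0.01, -0.041, 0.0, 0.0, 0.0, -1.0]
[0.001, -0.01, -0.041, 0.0, 0.0, 0.0, -1.0]
[0.001, -0.01, -0.041, 0.0, 0.0, 0.0, -1.0]
[0.0087, -0.0465, 0.0, 1.01, -9.24, 1.59, -1.0]
[0.0074, -0.0467, -0.0005, 1.01, -9.24, 1.59, -1.0]
[0.006, -0.0469, -0.0007, 1.01, -9.24, 1.59, -1.0]
[0.0046, -0.0471, -0.0007, 1.01, -9.24, 1.59, -1.0]
[0.0032, -0.0472, -0.0005, 1.01, -9.24, 1.59, -1.0]
[0.0018, -0.0473, -0.0001, 1.01, -9.24, 1.59, -1.0]
[0.0005, -0.0473, 0.0005, 1.01, -9.24, 1.59, -1.0]
```

Request:
{"op": "move_arm", "data": {"deltas": [[0.005, -0.05, 0, 0, 0, 0, -1], [0.001, -0.01, -0.041, 0, 0, 0, -1], [0.001, -0.01, -0.041, 0, 0, 0, -1], [0.001, -0.01, -0.041, 0, 0, 0, -1], [0, 0, 0, 0, 0, 0, -1]]}}

```text
clock: 5.12
position: [0.6091, 0.2084, 0.3346]
ee_rot: [-0.049, 0.999, 0.001, 0.003]
ft_force: [0.2, -0.7, -0.4]
grip_width: 0.001
```

Request:
{"op": "move_arm", "data": {"deltas": [[0.0087, -0.0465, 0.0, 1.0, -9.24, 1.59, 1], [0.0074, -0.0467, -0.0005, 1.0, -9.24, 1.59, 1], [0.006, -0.0469, -0.0007, 1.0, -9.24, 1.59, 1], [0.0046, -0.0471, -0.0007, 1.0, -9.24, 1.59, 1], [0.0032, -0.0472, -0.0005, 1.0, -9.24, 1.59, 1], [0.0018, -0.0473, 0, 1.0, -9.24, 1.59, 1], [0.0005, -0.0473, 0.0005, 1.0, -9.24, 1.59, 1], [0, 0, 0, 0, 0, 0, 1], [0, 0, 0, 0, 0, 0, 1]]}}

```text
clock: 6.25
position: [0.5867, -0.1028, 0.338]
ee_rot: [0.05, 0.857, -0.038, 0.511]
ft_force: [1.0, 1.1, 1.2]
grip_width: 1.004
```

Run:
```python
from h import *
o=manip.get_obs();print(o['joint_pos'].round(3),o['position']);print(R.from_quat(o['ee_rot']).as_matrix().round(3), tilted(-6.7,65).as_matrix().round(3))
p,d=viewer.camera('top'); crop('top',p,'top3.png',140,460,110,290,2.5)
p,d=viewer.camera('wrist'); cv2.imwrite('pics/w3.png',p[:,:,::-1])
```

```text
[-0.313 -0.44   0.297  2.33   0.983  0.256  0.647] [ 0.5866594  -0.10283708  0.3380323 ]
[[-0.472  0.124  0.873]
 [ 0.047  0.992 -0.116]
 [-0.88  -0.014 -0.474]] [[-0.42   0.117  0.9  ]
 [ 0.049  0.993 -0.106]
 [-0.906  0.    -0.423]]
```

View pics/top3.png

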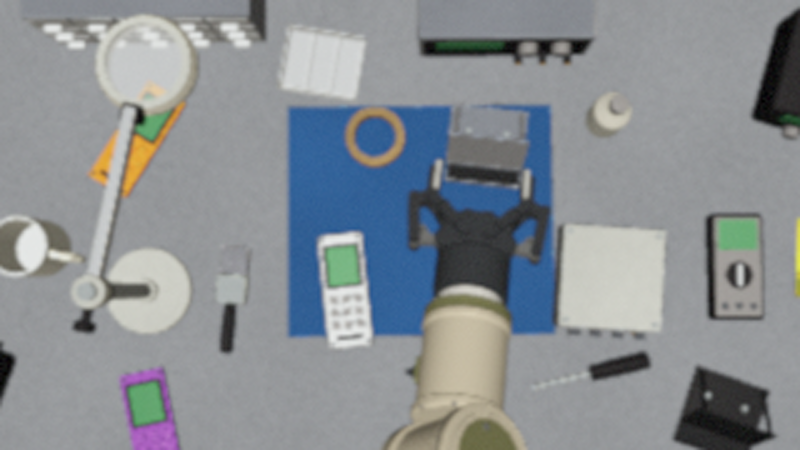

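View pics/w3.png

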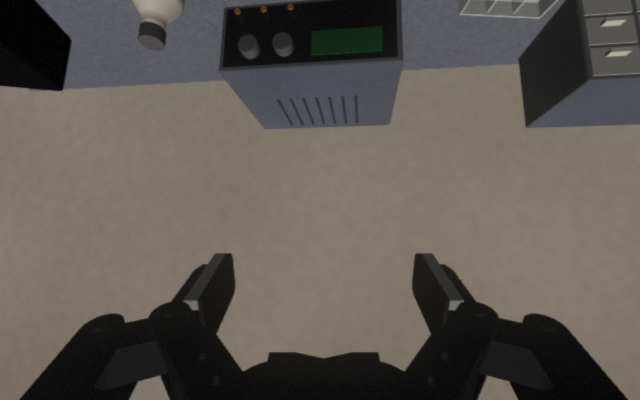

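Run:
```python
from h import *
rows([((.615,-.12,.21),tilted(-6.7,65))],g=1)
```

```text
[0.0331, -0.0045, 0.0291, -0.19, -1.09, 0.2, 1.0]
[0.0336, -0.0048, 0.0284, -0.19, -1.09, 0.2, 1.0]
[0.0342, -0.005, 0.0278, -0.19, -1.09, 0.2, 1.0]
```

Request:
{"op": "move_arm", "data": {"deltas": [[0.033, -0.0045, 0.029, 0, -1.1, 0, 1], [0.0335, -0.005, 0.0285, 0, -1.1, 0, 1], [0.034, -0.005, 0.028, 0, -1.1, 0.5, 1], [0, 0, 0, 0, 0, 0, 1]]}}

```text
clock: 6.85
position: [0.6002, -0.1249, 0.2984]
ee_rot: [0.062, 0.846, -0.056, 0.527]
ft_force: [-0.3, 0.2, 0.4]
grip_width: 1.003
```

Run:
```python
from h import *
o=manip.get_obs();print(o['joint_pos'].round(3),o['position']);print(R.from_quat(o['ee_rot']).as_matrix().round(3))
```

```text
[-0.35  -0.347  0.376  2.384  1.798  0.217 -0.161] [ 0.60015453 -0.12487376  0.29838014]
[[-0.438  0.164  0.884]
 [ 0.045  0.986 -0.161]
 [-0.898 -0.03  -0.439]]
```

Request:
{"op": "move_arm", "data": {"deltas": [[0.01, 0, 0.005, 0, -1, 0, 1], [0.01, 0, 0.005, 0, -1, 0, 1], [0.01, 0, 0.005, 0, -1, 0, 1], [0.01, 0, 0.005, 0, 0, 0, 1], [0.01, 0, 0.005, 0, 0, 0, 1], [0.01, 0, 0.005, 0, 0, 0, 1]]}}

```text
clock: 7.6
position: [0.6062, -0.1329, 0.2612]
ee_rot: [0.062, 0.828, -0.068, 0.554]
ft_force: [-0.0, 0.1, 0.3]
grip_width: 0.996
```

Run:
```python
from h import *
o=manip.get_obs();print(o['joint_pos'].round(3),o['position']);print(R.from_quat(o['ee_rot']).as_matrix().round(3))
```

```text
[ 0.51  -0.166 -0.396  2.414  2.979  0.302 -1.456] [ 0.60623414 -0.13294548  0.26117438]
[[-0.379  0.179  0.908]
 [ 0.027  0.983 -0.182]
 [-0.925 -0.044 -0.378]]
```

Run:
```python
from h import *
rows([((.60,-.125,.16),tilted(-6.7,65),.02)],g=1)
```

```text
[0.016, 0.0019, 0.0052, -0.72, 0.45, 0.15, 1.0]
[0.016, 0.0018, 0.0053, -0.72, 0.45, 0.15, 1.0]
[0.016, 0.0016, 0.0055, -0.72, 0.45, 0.15, 1.0]
[0.0159, 0.0015, 0.0056, -0.72, 0.45, 0.15, 1.0]
[0.0159, 0.0014, 0.0058, -0.72, 0.45, 0.15, 1.0]
[0.0158, 0.0013, 0.0059, -0.72, 0.45, 0.15, 1.0]
```

Request:
{"op": "move_arm", "data": {"deltas": [[0.016, 0.002, 0.005, -0.7, 0.45, 0.15, 1], [0.016, 0.002, 0.005, -0.7, 0.45, 0.15, 1], [0.016, 0.002, 0.005, -0.7, 0.45, 0.15, 1], [0.016, 0.001, 0.006, -0.7, 0.45, 0.15, 1], [0.016, 0.001, 0.006, -0.7, 0.45, 0.15, 1], [0.016, 0.001, 0.006, -0.7, 0.45, 0.15, 1], [0, 0, 0, 0, 0, 0, 1]]}}

```text
clock: 8.48
position: [0.6035, -0.134, 0.1904]
ee_rot: [0.054, 0.839, -0.049, 0.539]
ft_force: [0.6, 0.4, -0.4]
grip_width: 0.999
```

Run:
```python
from h import *
o=manip.get_obs();print(o['joint_pos'].round(3),o['position']);print(R.from_quat(o['ee_rot']).as_matrix().round(3))
p,d=viewer.camera('scene'); crop('scene',p,'s4.png',180,500,100,300,2.5)
```

```text
[ 1.598  0.112 -1.429  2.415  3.065  0.436 -1.369] [ 0.60349189 -0.13401892  0.19035174]
[[-0.412  0.144  0.9  ]
 [ 0.039  0.989 -0.141]
 [-0.91  -0.023 -0.414]]
```

View pics/s4.png

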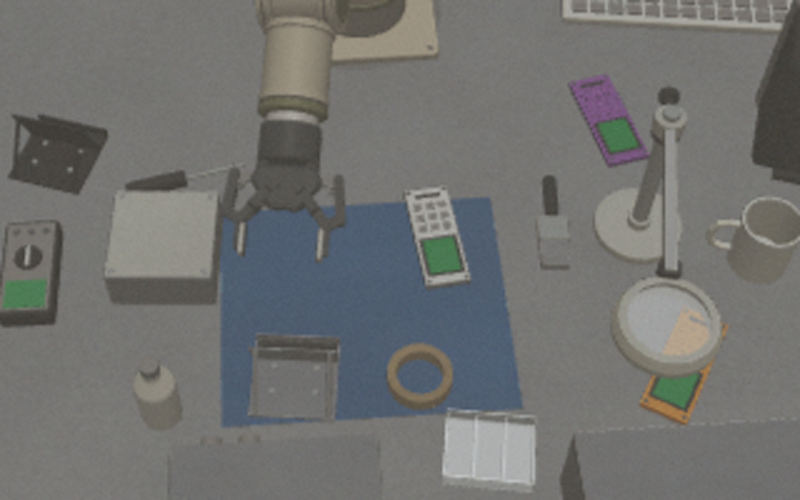

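```bash
cat > fit.py <<'E'
from h import *
import itertools
from scipy.optimize import least_squares
data=[([-1.303,.333,-.065,1.461,.022,1.35,-.089],[.179,.598,.230],[.145,.989,-.001,0]),
([-0.313,-0.44,0.297,2.33,0.983,0.256,0.647],[0.5867,-0.1028,0.3380],[0.05,0.857,-0.038,0.511]),
([-0.35,-0.347,0.376,2.384,1.798,0.217,-0.161],[0.6002,-0.1249,0.2984],[0.062,0.846,-0.056,0.527]),
([0.51,-0.166,-0.396,2.414,2.979,0.302,-1.456],[0.6062,-0.1329,0.2612],[0.062,0.828,-0.068,0.554]),
([1.598,0.112,-1.429,2.415,3.065,0.436,-1.369],[0.6035,-0.134,0.1904],[0.054,0.839,-0.049,0.539])]
def fk(q,p,sg,full=False):
    # p: offsets c1,c3,c5,c7 ; h, lu, ex, lf, wx, lt, sx, fx
    c=[p[0],0,p[1],0,p[2],0,p[3]]
    a=np.array(sg)*np.array(q)+c
    Rm=R.identity(); X=np.array([0,0,p[4]]); out=[X]
    ax='zyzyzyz'
    tr=[[p[10],0,0],[0,0,p[5]],[p[6],0,0],[-p[6]+p[11],0,p[7]],[0,0,0],[p[8],0,p[9]],[0,0,0]]
    for i in range(7):
        Rm=Rm*R.from_euler(ax[i],a[i]); X=X+Rm.apply(tr[i]); out.append(X)
    return (X,Rm,out) if full else (X,Rm)
def res(p,sg):
    r=[]
    for q,x,o in data:
        X,Rm=fk(q,p,sg); r+=list((X-x)*10)+list((Rm.inv()*R.from_quat(o)).as_rotvec())
    return np.array(r)
if __name__=='__main__':
    best=[]
    for s in itertools.product([1,-1],repeat=4):
        sg=[s[0],1,s[1],1,s[2],1,s[3]]
        for c5 in (0,np.pi):
          for c7 in (0,np.pi):
            p0=[0,0,c5,c7,.34,.4,0,.4,0,.3,0,0]
            f=least_squares(res,p0,args=(sg,),loss='soft_l1',max_nfev=60); best.append((f.cost,sg,f.x))
    best.sort(key=lambda b:b[0])
    for b in best[:4]: print(b[0],b[1],b[2].round(3))
    import json; json.dump([best[0][1],best[0][2].tolist()],open('fk.json','w'))
    print(res(best[0][2],best[0][1]).reshape(-1,6).round(3))
E
python3 fit.py
```

```text
0.013375323133241412 [-1, 1, -1, 1, -1, 1, -1] [-0.067 -0.004 -0.022  1.55   0.336  0.362  0.051  0.511  0.024  0.278
 -0.006  0.092]
0.013375323133730799 [-1, 1, -1, 1, -1, 1, -1] [-0.067 -0.004 -0.022  1.55   0.336  0.362  0.051  0.511  0.024  0.278
 -0.006  0.092]
0.2940632922693196 [1, 1, 1, 1, 1, 1, 1] [-0.287 -0.005  0.243 -1.752  0.525 -0.859 -0.305 -0.264 -0.032  0.51
 -0.011 -1.183]
0.29406329235196127 [1, 1, 1, 1, 1, 1, 1] [-2.870e-01 -5.000e-03  6.526e+00 -1.752e+00  5.250e-01 -8.590e-01
 -3.050e-01 -2.640e-01 -3.200e-02  5.100e-01 -1.100e-02 -1.183e+00]
[[ 0.007 -0.001  0.003  0.001  0.022 -0.044]
 [ 0.022  0.054 -0.038 -0.064  0.002  0.007]
 [-0.052  0.001  0.03  -0.063  0.     0.011]
 [ 0.017 -0.011  0.007 -0.059 -0.003  0.015]
 [ 0.021  0.005 -0.002 -0.055 -0.001  0.01 ]]
```

```bash
cat > ik.py <<'E'
from fit import *
import json
sg,p=json.load(open('fk.json'))
lo=np.array([-2.6,-.5,-1.47,.16,-1.27,.06,-2.6])+.04; hi=np.array([2.6,2.12,1.34,2.42,4.41,2.06,2.6])-.04
def ik(X,Rt,q0,w=.02):
    def f(q):
        x,r=fk(q,p,sg); return np.r_[(x-X)*20,(r.inv()*Rt).as_rotvec()*3,w*(q-q0)]
    s=least_squares(f,np.clip(q0,lo+1e-3,hi-1e-3),bounds=(lo,hi)); 
    x,r=fk(s.x,p,sg); return s.x,np.linalg.norm(x-X),np.linalg.norm((r.inv()*Rt).as_rotvec())
E
python3 - <<'E'
from ik import *
o=manip.get_obs(); print([a.round(2) for a in fk(o['joint_pos'],p,sg,True)[2]])
for X,t in [((.66,-.127,.115),65),((.66,-.127,.16),65),((.64,-.125,.16),65),((.62,-.125,.16),65),((.62,-.125,.20),65),((.58,-.125,.20),65),((.66,-.127,.25),65),((.64,-.127,.25),60),((.64,-.127,.35),60),((.64,-.127,.35),40)]:
    for q0 in ([.2,.4,0,2,3.1,.5,-1.5],[.2,.4,0,2,0,.5,1.5],[.2,.4,.0,2,1.5,.5,0]):
        q,e,r=ik(np.array(X),tilted(-6.7,t),np.array(q0)); print(X,t,q.round(2),round(e,4),round(r,3), fk(q,p,sg,True)[2][3].round(2))
E
```

```text
[array([0.  , 0.  , 0.34]), array([0.  , 0.01, 0.34]), array([-0.  , -0.03,  0.7 ]), array([ 0.05, -0.04,  0.7 ]), array([ 0.35, -0.07,  0.28]), array([ 0.35, -0.07,  0.28]), array([ 0.61, -0.13,  0.19]), array([ 0.61, -0.13,  0.19])]
(0.66, -0.127, 0.115) 65 [ 0.24  0.35 -0.07  2.21  3.33  0.55 -1.7 ] 0.0 0.0 [ 0.16 -0.05  0.66]
(0.66, -0.127, 0.115) 65 [ 1.31  0.44 -1.06  2.06 -0.57  0.1   2.56] 0.0096 0.303 [ 0.08 -0.16  0.65]
(0.66, -0.127, 0.115) 65 [ 1.4   0.85 -1.17  2.22  2.99  0.53 -0.66] 0.0 0.0 [ 0.08 -0.27  0.56]
(0.66, -0.127, 0.16) 65 [ 0.25  0.22 -0.07  2.24  3.38  0.46 -1.76] 0.0 0.0 [ 0.12 -0.03  0.68]
(0.66, -0.127, 0.16) 65 [ 1.38  0.28 -1.15  2.1  -0.71  0.1   2.56] 0.0079 0.247 [ 0.06 -0.11  0.68]
(0.66, -0.127, 0.16) 65 [ 0.74  0.25 -0.55  2.24  3.31  0.44 -1.58] 0.0 0.001 [ 0.11 -0.07  0.68]
(0.64, -0.125, 0.16) 65 [ 0.24  0.18 -0.05  2.29  3.39  0.48 -1.77] 0.0 0.0 [ 0.1  -0.03  0.68]
(0.64, -0.125, 0.16) 65 [ 1.6   0.3  -1.35  2.15 -0.67  0.1   2.56] 0.0084 0.252 [ 0.04 -0.12  0.68]
(0.64, -0.125, 0.16) 65 [ 0.54  0.19 -0.35  2.3   3.36  0.47 -1.68] 0.0 0.001
[... 1381 characters left out ...]
[-0.   -0.04  0.7 ]
(0.64, -0.127, 0.25) 60 [-1.07 -0.3   1.16  2.28  2.1   0.14 -0.33] 0.0 0.001 [-0.01 -0.1   0.69]
(0.64, -0.127, 0.35) 60 [-0.11 -0.27  0.32  2.27  4.23  0.1  -2.56] 0.0045 0.131 [-0.05 -0.02  0.7 ]
(0.64, -0.127, 0.35) 60 [-0.12 -0.27  0.28  2.13 -0.24  0.24  1.88] 0.0 0.0 [-0.06 -0.02  0.7 ]
(0.64, -0.127, 0.35) 60 [-0.85 -0.46  0.88  2.15  0.83  0.31  0.99] 0.0 0.0 [-0.07 -0.13  0.67]
(0.64, -0.127, 0.35) 40 [ 0.04 -0.24  0.15  2.27  4.2   0.1  -2.56] 0.0158 0.462 [-0.04 -0.    0.7 ]
(0.64, -0.127, 0.35) 40 [ 0.15 -0.13  0.01  1.87 -0.13  0.72  1.72] 0.0 0.0 [-0.   0.   0.7]
(0.64, -0.127, 0.35) 40 [-0.16 -0.14  0.3   1.87 -0.06  0.72  1.67] 0.0 0.0 [-0.01 -0.02  0.7 ]
```

Run:
```python
from ik import *
S=rows([((.64,-.12,.30),None,.04)],g=1);print()
S=rows([((.48,.08,.30),tooldown(5.8))],start=S,g=1)
for X,t in [((.48,.08,.3),0),((.478,.079,.005),0)]:
    for q0 in ([.2,.0,0,2,0,.5,1.5],[1.5,.0,-1.4,2,0,.5,1.5]):
        q,e,r=ik(np.array(X),tooldown(5.8),np.array(q0)); print(X,t,q.round(2),round(e,4),round(r,3), fk(q,p,sg,True)[2][3].round(2))
```

```text
[-0.038, 0.0054, -0.0048, 0.0, 0.0, 0.0, 1.0]
[-0.038, 0.0054, -0.0048, 0.0, 0.0, 0.0, 1.0]
[-0.038, 0.0054, -0.0048, 0.0, 0.0, 0.0, 1.0]

[0.0105, 0.025, -0.0246, -1.32, 9.3, -1.68, 1.0]
[0.0136, 0.0259, -0.022, -1.32, 9.3, -1.68, 1.0]
[0.0161, 0.0268, -0.019, -1.32, 9.3, -1.68, 1.0]
[0.0181, 0.0277, -0.0156, -1.32, 9.3, -1.68, 1.0]
[0.0196, 0.0285, -0.0119, -1.32, 9.3, -1.68, 1.0]
[0.0203, 0.0294, -0.008, -1.32, 9.3, -1.68, 1.0]
[0.0204, 0.0301, -0.004, -1.32, 9.3, -1.68, 1.0]
(0.48, 0.08, 0.3) 0 [-0.01 -0.09 -0.21  1.82 -0.04  1.41  1.5 ] 0.0 0.0 [0.01 0.01 0.7 ]
(0.48, 0.08, 0.3) 0 [ 1.07 -0.29 -1.17  1.83 -0.29  1.43  1.67] 0.0 0.0 [0.   0.1  0.69]
(0.478, 0.079, 0.005) 0 [-0.06  0.34 -0.18  1.98  0.06  0.83  1.44] 0.0 0.0 [0.16 0.01 0.66]
(0.478, 0.079, 0.005) 0 [ 0.68  0.55 -0.95  1.99  0.55  0.9   1.15] 0.0 0.0 [ 0.18 -0.11  0.63]
```

Request:
{"op": "move_arm", "data": {"deltas": [[-0.038, 0.005, -0.005, 0, 0, 0, 1], [-0.038, 0.005, -0.005, 0, 0, 0, 1], [-0.038, 0.005, -0.005, 0, 0, 0, 1], [0, 0, 0, 0, 0, 0, 1], [0, 0, 0, 0, 0, 0, 1]]}}

```text
clock: 9.15
position: [0.6298, -0.1216, 0.2665]
ee_rot: [0.048, 0.836, -0.044, 0.545]
ft_force: [-0.0, -0.1, -0.7]
grip_width: 1.0
```

Run:
```python
from ik import *
o=manip.get_obs();print(o['joint_pos'].round(3),o['position']);print(R.from_quat(o['ee_rot']).as_matrix().round(3))
S=rows([((.50,.06,.30),tooldown(5.8))],g=1)
```

```text
[ 1.358 -0.2   -1.143  2.319  3.656  0.305 -2.176] [ 0.62980381 -0.12164461  0.26645813]
[[-0.402  0.129  0.906]
 [ 0.032  0.991 -0.127]
 [-0.915 -0.022 -0.403]]
[0.0039, 0.0232, -0.022, -1.25, 9.4, -1.57, 1.0]
[0.0068, 0.0238, -0.0206, -1.25, 9.4, -1.57, 1.0]
[0.0093, 0.0245, -0.0188, -1.25, 9.4, -1.57, 1.0]
[0.0116, 0.0252, -0.0165, -1.25, 9.4, -1.57, 1.0]
[0.0134, 0.0258, -0.0139, -1.25, 9.4, -1.57, 1.0]
[0.0147, 0.0265, -0.011, -1.25, 9.4, -1.57, 1.0]
[0.0155, 0.0271, -0.008, -1.25, 9.4, -1.57, 1.0]
```

Request:
{"op": "move_arm", "data": {"deltas": [[0.004, 0.012, -0.022, 0, 6, 0, 1], [0.004, 0.012, -0.022, 0, 6, 0, 1], [0.004, 0.012, -0.022, 0, 6, 0, 1], [0, 0, 0, 0, 0, 0, 1]]}}

```text
clock: 9.65
position: [0.6044, -0.0917, 0.2483]
ee_rot: [0.042, 0.87, -0.032, 0.49]
ft_force: [1.1, -0.1, -0.1]
grip_width: 1.003
```

Run:
```python
from ik import *
o=manip.get_obs();print(o['joint_pos'].round(3),o['position']);print(R.from_quat(o['ee_rot']).as_matrix().round(3))
```

```text
[ 0.773 -0.208 -0.66   2.335  4.035  0.097 -2.547] [ 0.60444848 -0.09168662  0.24826629]
[[-0.515  0.104  0.851]
 [ 0.041  0.995 -0.096]
 [-0.856 -0.015 -0.517]]
```

Request:
{"op": "move_arm", "data": {"deltas": [[0, 0, 0.01, 0, -6, 0, 1], [0, 0, 0.01, 3.4, -6, 2, 1], [0, 0, 0.005, 6.8, 0, 4, 1], [0, 0, 0, 6.8, 0, 4, 1], [0, 0, 0, 6.8, 0, 4, 1], [0, 0, 0, 0, 0, 0, 1]]}}

```text
clock: 10.4
position: [0.6198, -0.0847, 0.2531]
ee_rot: [0.162, 0.827, -0.09, 0.53]
ft_force: [0.5, -0.6, -0.8]
grip_width: 1.002
```

Run:
```python
from ik import *
o=manip.get_obs();print(o['joint_pos'].round(3),o['position']);print(R.from_quat(o['ee_rot']).as_matrix().round(3))
```

```text
[ 1.443 -0.487 -1.411  2.319  2.802  0.147 -1.822] [ 0.61978401 -0.08467036  0.25306653]
[[-0.385  0.363  0.849]
 [ 0.173  0.932 -0.32 ]
 [-0.907  0.024 -0.421]]
```

Request:
{"op": "move_arm", "data": {"deltas": [[0, 0, 0, 2, 6, 1, 1], [0, 0, 0, 0, 6, 0, 1], [0, 0, 0, 0, 6, 0, 1], [0, 0, 0, 0, 0, 0, 1]]}}

```text
clock: 10.9
position: [0.6256, -0.0929, 0.2748]
ee_rot: [0.172, 0.826, -0.097, 0.529]
ft_force: [-0.1, 0.8, 0.1]
grip_width: 0.997
```

Run:
```python
from ik import *
o=manip.get_obs();print(o['joint_pos'].round(3),o['position']);print(R.from_quat(o['ee_rot']).as_matrix().round(3))
```

```text
[ 1.345 -0.391 -1.335  2.28   2.048  0.157 -1.005] [ 0.6255981 -0.0928705  0.2748121]
[[-0.382  0.386  0.84 ]
 [ 0.181  0.922 -0.342]
 [-0.906  0.022 -0.422]]
```

Request:
{"op": "move_arm", "data": {"deltas": [[0, 0, 0, 0, 6, 0, 1], [0, 0, 0, 0, 6, 0, 1], [0, 0, 0, 0, 6, 0, 1], [0, 0, 0, 0, 6, 0, 1]]}}

```text
clock: 11.4
position: [0.6296, -0.1065, 0.3004]
ee_rot: [0.19, 0.847, -0.1, 0.486]
ft_force: [0.2, -1.1, 1.5]
grip_width: 0.997
```

Run:
```python
from ik import *
o=manip.get_obs();print(o['joint_pos'].round(3),o['position']);print(R.from_quat(o['ee_rot']).as_matrix().round(3))
```

```text
[ 1.018 -0.238 -1.045  2.179  1.065  0.295  0.096] [ 0.62956101 -0.10647843  0.30038057]
[[-0.456  0.419  0.785]
 [ 0.225  0.908 -0.354]
 [-0.861  0.015 -0.508]]
```

Run:
```python
from ik import *
S=rows([((.50,.07,.30),tooldown(5.8))],g=1)
```

```text
[0.0142, 0.0151, -0.0234, -2.15, 8.31, -4.03, 1.0]
[0.0162, 0.017, -0.0206, -2.15, 8.31, -4.03, 1.0]
[0.0177, 0.0189, -0.0175, -2.15, 8.31, -4.03, 1.0]
[0.0186, 0.0208, -0.0141, -2.15, 8.31, -4.03, 1.0]
[0.0189, 0.0226, -0.0105, -2.15, 8.31, -4.03, 1.0]
[0.0185, 0.0243, -0.0069, -2.15, 8.31, -4.03, 1.0]
[0.0175, 0.0257, -0.0034, -2.15, 8.31, -4.03, 1.0]
```

Request:
{"op": "move_arm", "data": {"deltas": [[0.014, 0.015, -0.023, -2.15, 8.3, -4.0, 1], [0.016, 0.017, -0.0205, -2.15, 8.3, -4.0, 1], [0.0175, 0.019, -0.0175, -2.15, 8.3, -4.0, 1], [0.0185, 0.021, -0.014, -2.15, 8.3, -4.0, 1], [0.019, 0.0225, -0.0105, -2.15, 8.3, -4.0, 1], [0.0185, 0.0245, -0.007, -2.15, 8.3, -4.0, 1], [0.0175, 0.0255, -0.0035, -2.15, 8.3, -4.0, 1], [0, 0, 0, 0, 0, 0, 1]]}}

```text
clock: 12.4
position: [0.5343, 0.0435, 0.2868]
ee_rot: [-0.0, 0.997, -0.027, 0.076]
ft_force: [0.0, -0.5, -0.1]
grip_width: 0.998
```

Run:
```python
from ik import *
o=manip.get_obs();print(o['joint_pos'].round(3),o['position']);print(R.from_quat(o['ee_rot']).as_matrix().round(3))
p,d=viewer.camera('wrist'); cv2.imwrite('pics/w5.png',p[:,:,::-1]); np.savez('pics/w5.npz',d=d,p=o['position'],q=o['ee_rot'])
```

```text
[ 0.37   0.034 -0.599  1.708  0.111  1.27   1.318] [0.53434057 0.04351461 0.28677084]
[[-0.988  0.004  0.152]
 [-0.005  0.999 -0.054]
 [-0.152 -0.054 -0.987]]
```

View pics/w5.png

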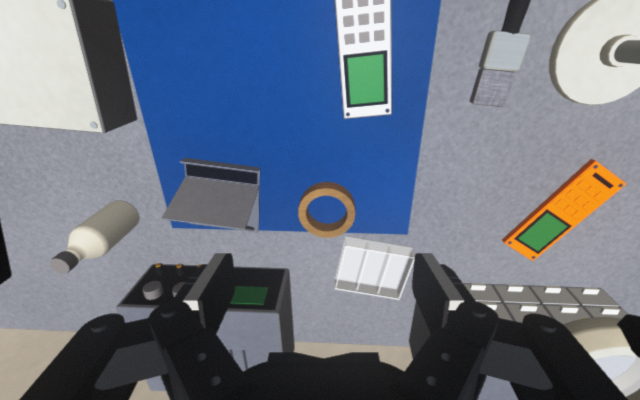

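Run:
```python
from ik import *
S=rows([((.41,.07,.27),tooldown(5.8))],g=1)
```

```text
[0.0417, 0.0091, -0.0014, -1.18, 2.9, -1.92, 1.0]
[0.0414, 0.0105, 0.001, -1.18, 2.9, -1.92, 1.0]
[0.0409, 0.0118, 0.0033, -1.18, 2.9, -1.92, 1.0]
```

Request:
{"op": "move_arm", "data": {"deltas": [[0.0415, 0.009, -0.0015, -1.2, 2.9, -1.9, 1], [0.0415, 0.0105, 0.001, -1.2, 2.9, -1.9, 1], [0.041, 0.012, 0.003, -1.2, 2.9, -1.9, 1], [0, 0, 0, 0, 0, 0, 1], [0, 0, 0, 0, 0, 0, 1]]}}

```text
clock: 13.08
position: [0.4095, 0.0703, 0.2717]
ee_rot: [-0.051, 0.999, 0.001, 0.001]
ft_force: [-0.6, 0.4, -0.6]
grip_width: 1.001
```

Run:
```python
from ik import *
o=manip.get_obs();print(o['joint_pos'].round(3),o['position']);print(R.from_quat(o['ee_rot']).as_matrix().round(3))
p,d=viewer.camera('wrist'); cv2.imwrite('pics/w6.png',p[:,:,::-1]); np.savez('pics/w6.npz',d=d,p=o['position'],q=o['ee_rot'])
W=world('wrist',d,o)
hsv=cv2.cvtColor(p,cv2.COLOR_RGB2HSV)
m=((hsv[...,1]<50)&(hsv[...,2]>150)&(W[...,2]>.005)&(W[...,2]<.02)&(W[...,0]>.3)&(W[...,0]<.56)&(W[...,1]>0)&(W[...,1]<.15))
P=W[m]; print(len(P),P.min(0),P.max(0),np.median(P[:,2]))
print(cv2.minAreaRect(P[:,:2].astype(np.float32)))
```

```text
[ 0.385 -0.148 -0.589  1.877 -0.086  1.386  1.49 ] [0.40953579 0.07027704 0.27168212]
[[-0.995 -0.103  0.001]
 [-0.103  0.995  0.003]
 [-0.001  0.003 -1.   ]]
3440 [0.36685185 0.04076217 0.00834816] [0.5283539  0.11573617 0.01470843] 0.011495697224291473
((0.44790875911712646, 0.07844007015228271), (0.15751449763774872, 0.06100780516862869), 5.7478227615356445)
```

View pics/w6.png

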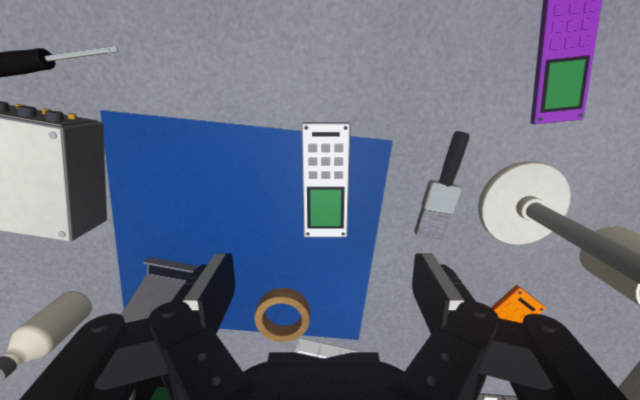

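Run:
```python
from ik import *
S=rows([((.478,.081,.08),tooldown(5.75)),((.478,.081,-.001),tooldown(5.75),.02)],g=1)
```

```text
[-0.0172, 0.0006, 0.0479, 0.06, 0.01, 0.05, 1.0]
[-0.0172, 0.0006, 0.0479, 0.06, 0.01, 0.05, 1.0]
[-0.0173, 0.0007, 0.0479, 0.06, 0.01, 0.05, 1.0]
[-0.0173, 0.0008, 0.0479, 0.06, 0.01, 0.05, 1.0]
[-0.0, -0.0, 0.0162, 0.0, -0.0, 0.0, 1.0]
[-0.0, -0.0, 0.0162, 0.0, -0.0, 0.0, 1.0]
[-0.0, -0.0, 0.0162, 0.0, -0.0, 0.0, 1.0]
[-0.0, -0.0, 0.0162, 0.0, -0.0, 0.0, 1.0]
[-0.0, -0.0, 0.0162, 0.0, -0.0, 0.0, 1.0]
```

Request:
{"op": "move_arm", "data": {"deltas": [[-0.0172, 0.0006, 0.048, 0.2, 0, 0, 1], [-0.0172, 0.0006, 0.048, 0, 0, 0, 1], [-0.0173, 0.0007, 0.048, 0, 0, 0, 1], [-0.0173, 0.0008, 0.048, 0, 0, 0, 1], [0, 0, 0.016, 0, 0, 0, 1], [0, 0, 0.016, 0, 0, 0, 1], [0, 0, 0.016, 0, 0, 0, 1], [0, 0, 0.012, 0, 0, 0, 1], [0, 0, 0, 0, 0, 0, 1]]}}

```text
clock: 14.25
position: [0.4764, 0.0834, 0.0193]
ee_rot: [-0.054, 0.999, 0.002, -0.001]
ft_force: [-0.3, -0.1, 0.3]
grip_width: 0.998
```

Run:
```python
from ik import *
o=manip.get_obs();print(o['joint_pos'].round(3),o['position']);print(R.from_quat(o['ee_rot']).as_matrix().round(3))
p,d=viewer.camera('wrist'); cv2.imwrite('pics/w7.png',p[:,:,::-1])
```

```text
[ 0.28   0.331 -0.605  2.01   0.239  0.871  1.224] [0.47640691 0.08341161 0.01927961]
[[-0.994 -0.108 -0.002]
 [-0.108  0.994  0.003]
 [ 0.002  0.004 -1.   ]]
```

View pics/w7.png

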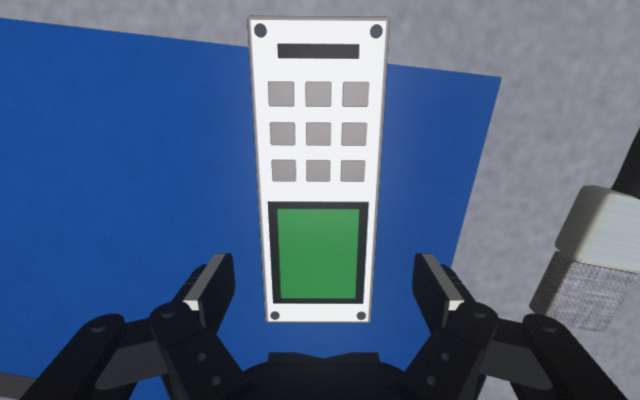

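Request:
{"op": "move_arm", "data": {"deltas": [[0, -0.001, 0.01, 0, 0, 0, 1], [0, 0, 0.0105, 0, 0, 0, 1], [0, 0, 0, 0, 0, 0, 1], [0, 0, 0, 0, 0, 0, -0.2], [0, 0, 0, 0, 0, 0, -0.2], [0, 0, 0, 0, 0, 0, -0.2], [0, 0, 0, 0, 0, 0, -0.2], [0, 0, 0, 0, 0, 0, -0.2]], "force": 50}}

```text
clock: 15.3
position: [0.4771, 0.0827, -0.0003]
ee_rot: [-0.054, 0.999, 0.002, -0.0]
ft_force: [-1.7, -0.1, 5.7]
grip_width: 0.708
```

Run:
```python
from ik import *
o=manip.get_obs();print(o['joint_pos'].round(3),o['position'],o['ft_force'],o['grip_width'])
p,d=viewer.camera('wrist'); cv2.imwrite('pics/w8.png',p[:,:,::-1])
```

```text
[ 0.267  0.366 -0.592  2.02   0.268  0.832  1.203] [ 4.77135782e-01  8.27116400e-02 -2.70691595e-04] [-1.67957951 -0.12022153  5.69681271] 0.7081001799680886
```

View pics/w8.png

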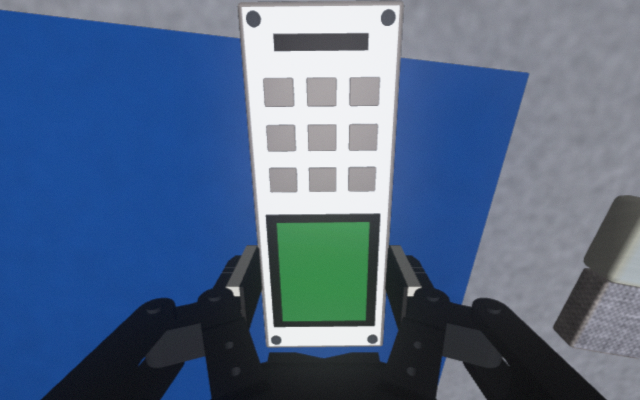

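```bash
cat > sim.py <<'E'
from ik import *
from scipy.spatial.transform import Slerp
def sim(q,wps,n=12,v=True):
    x,r=fk(q,p,sg)
    for X,Rt in wps:
        X=np.array(X); sl=Slerp([0,1],R.concatenate([r,Rt]))
        for i in range(1,n+1):
            t=i/n; q,e,a=ik(x+(X-x)*t,sl(t),q,w=.05)
        x,r=X,Rt
        if v: print(X,q.round(2),'err',round(e,4),round(a,3))
    return q
E
python3 - <<'E'
from sim import *
q=manip.get_obs()['joint_pos']
print('A')
sim(q,[((.477,.083,.3),tooldown(5.75)),((.65,-.1,.33),tilted(-6.7,30)),((.66,-.127,.30),tilted(-20,60)),((.66,-.127,.26),tilted(-20,66)),((.66,-.127,.2),tilted(-15,66)),((.663,-.1275,.16),tilted(-6.7,65)),((.663,-.1275,.105),tilted(-6.7,65))])
print('B')
sim(q,[((.477,.083,.3),tooldown(5.75)),((.65,-.1,.33),tilted(-6.7,30)),((.66,-.127,.30),tilted(-6.7,60)),((.66,-.127,.26),tilted(-6.7,65)),((.66,-.127,.2),tilted(-6.7,65)),((.663,-.1275,.16),tilted(-6.7,65)),((.663,-.1275,.105),tilted(-6.7,65))])
print('C')
sim(q,[((.477,.083,.3),tooldown(5.75)),((.65,-.1,.33),tilted(-6.7,30)),((.68,-.127,.30),tilted(-25,50)),((.68,-.127,.22),tilted(-30,60)),((.68,-.127,.2),tilted(-25,65)),((.663,-.1275,.16),tilted(-6.7,65)),((.663,-.1275,.105),tilted(-6.7,65))])
E
```

```text
A
[0.477 0.083 0.3  ] [ 0.38 -0.12 -0.59  1.83 -0.09  1.41  1.53] err 0.0 0.0
[ 0.65 -0.1   0.33] [ 0.53 -0.01 -0.43  1.73 -0.06  0.9   1.62] err 0.0 0.0
[ 0.66  -0.127  0.3  ] [ 1.05 -0.25 -1.    2.12  0.46  0.16  0.78] err 0.0 0.001
[ 0.66  -0.127  0.26 ] [ 0.99 -0.04 -1.    2.24  2.25  0.32 -0.89] err 0.0 0.0
[ 0.66  -0.127  0.2  ] [ 1.04  0.2  -0.97  2.26  2.7   0.44 -1.11] err 0.0 0.0
[ 0.663  -0.1275  0.16  ] [ 1.19  0.4  -1.01  2.24  3.15  0.43 -1.23] err 0.0 0.0
[ 0.663  -0.1275  0.105 ] [ 1.09  0.59 -0.88  2.2   3.17  0.54 -1.13] err 0.0 0.0
B
[0.477 0.083 0.3  ] [ 0.38 -0.12 -0.59  1.83 -0.09  1.41  1.53] err 0.0 0.0
[ 0.65 -0.1   0.33] [ 0.53 -0.01 -0.43  1.73 -0.06  0.9   1.62] err 0.0 0.0
[ 0.66  -0.127  0.3  ] [ 0.21 -0.14 -0.01  2.14 -0.95  0.17  2.56] err 0.0001 0.002
[ 0.66  -0.127  0.26 ] [-0.71 -0.13  0.9   2.15 -0.88  0.1   2.56] err 0.0038 0.114
[ 0.66  -0.127  0.2  ] [-0.5   0.03  0.67  2.13 -0.98  0.1   2.56] err 0.0069 0.202
[ 0.663  -0.1275  0.16  ] [ 1.35  0.28 -1.13  2.09 -0.71  0.1   2.56] err 0.0079 0.246
[ 0.663  -0.1275  0.105 ] [ 1.31  0.5  -1.04  2.04 -0.52  0.1   2.56] err 0.0098 0.313
C
[0.477 0.083 0.3  ] [ 0.38 -0.12 -0.59  1.83 -0.09  1.41  1.53] err 0.0 0.0
[ 0.65 -0.1   0.33] [ 0.53 -0.01 -0.43  1.73 -0.06  0.9   1.62] err 0.0 0.0
[ 0.68  -0.127  0.3  ] [ 0.55 -0.03 -0.56  1.93  0.6   0.48  0.72] err 0.0 0.0
[ 0.68  -0.127  0.22 ] [ 0.46  0.16 -0.57  2.07  1.68  0.52 -0.39] err 0.0 0.0
[ 0.68  -0.127  0.2  ] [ 0.48  0.21 -0.55  2.15  2.17  0.53 -0.79] err 0.0 0.0
[ 0.663  -0.1275  0.16  ] [ 0.82  0.28 -0.64  2.24  3.29  0.44 -1.53] err 0.0 0.0
[ 0.663  -0.1275  0.105 ] [ 0.77  0.45 -0.58  2.2   3.26  0.55 -1.41] err 0.0 0.0
```

Request:
{"op": "move_arm", "data": {"deltas": [[0, 0, -0.01, 0, 0, 0, -0.2], [0, 0, -0.03, 0, 0, 0, -0.2], [0, 0, -0.05, 0, 0, 0, -0.2], [0, 0, -0.055, 0, 0, 0, -0.2], [0, 0, -0.055, 0, 0, 0, -0.2], [0, 0, -0.055, 0, 0, 0, -0.2], [0, 0, -0.045, 0, 0, 0, -0.2], [0, 0, 0, 0, 0, 0, -0.2]]}}

```text
clock: 16.35
position: [0.4785, 0.0822, 0.3029]
ee_rot: [-0.054, 0.999, 0.002, 0.002]
ft_force: [-0.4, 0.1, -2.7]
grip_width: 0.705
```

Run:
```python
from sim import *
o=manip.get_obs();print(o['joint_pos'].round(3),o['position'],o['ft_force'],o['grip_width'])
p_,d=viewer.camera('wrist'); cv2.imwrite('pics/w9.png',p_[:,:,::-1])
q=o['joint_pos']
q=sim(q,[((.65,-.1,.33),tilted(-6.7,30)),((.68,-.127,.30),tilted(-25,50)),((.68,-.127,.23),tilted(-30,60)),((.68,-.127,.21),tilted(-25,65)),((.66,-.1275,.21),tilted(-6.7,65)),((.6615,-.1275,.16),tilted(-6.7,65)),((.663,-.1275,.105),tilted(-6.7,65))])
S=rows([((.65,-.1,.33),tilted(-6.7,30)),((.68,-.127,.30),tilted(-25,50))],g=-.2,maxd=.045,maxa=8)
```

```text
[ 0.384  0.023 -0.649  1.676  0.012  1.442  1.413] [0.47848218 0.08220144 0.30293118] [-0.370525    0.1266342  -2.70018388] 0.704875796209796
[ 0.65 -0.1   0.33] [ 0.56 -0.01 -0.46  1.73 -0.06  0.9   1.62] err 0.0 0.0
[ 0.68  -0.127  0.3  ] [ 0.57 -0.03 -0.58  1.93  0.6   0.48  0.72] err 0.0 0.0
[ 0.68  -0.127  0.23 ] [ 0.5   0.14 -0.6   2.07  1.64  0.52 -0.35] err 0.0 0.0
[ 0.68  -0.127  0.21 ] [ 0.52  0.19 -0.58  2.15  2.13  0.51 -0.75] err 0.0 0.0
[ 0.66   -0.1275  0.21  ] [ 0.84  0.1  -0.65  2.26  3.43  0.34 -1.77] err 0.0 0.0
[ 0.6615 -0.1275  0.16  ] [ 0.78  0.26 -0.59  2.24  3.3   0.44 -1.56] err 0.0 0.0
[ 0.663  -0.1275  0.105 ] [ 0.73  0.44 -0.53  2.2   3.27  0.55 -1.44] err 0.0 0.0
[-0.0253, -0.0332, -0.005, 0.6, -4.97, 2.09, -0.2]
[-0.0268, -0.0323, -0.0024, 0.6, -4.97, 2.09, -0.2]
[-0.0281, -0.0313, 0.0003, 0.6, -4.97, 2.09, -0.2]
[-0.029, -0.0303, 0.0031, 0.6, -4.97, 2.09, -0.2]
[-0.0297, -0.0291, 0.006, 0.6, -4.97, 2.09, -0.2]
[-0.0301, -0.028, 0.0089, 0.6, -4.97, 2.09, -0.2]
[-0.0034, -0.0058, 0.0106, 2.96, -4.96, 3.52, -0.2]
[-0.0028, -0.0051, 0.0112, 2.96, -4.96, 3.52, -0.2]
[-0.0021, -0.0043, 0.0116, 2.96, -4.96, 3.52, -0.2]
[-0.0013, -0.0036, 0.012, 2.96, -4.96, 3.52, -0.2]
```

View pics/w9.png

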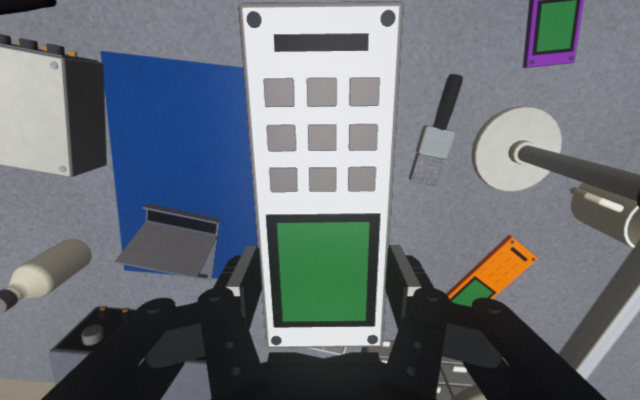

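Panel held firmly, unchanged in the picture (cols 250–400, foot at row 5). I'll tilt on the way.

Request:
{"op": "move_arm", "data": {"deltas": [[-0.0253, -0.033, -0.005, 0.6, -5, 2.1, -0.2], [-0.0268, -0.0323, -0.0024, 0.6, -5, 2.1, -0.2], [-0.028, -0.0313, 0, 0.6, -5, 2.1, -0.2], [-0.029, -0.0303, 0.003, 0.6, -5, 2.1, -0.2], [-0.0297, -0.029, 0.006, 0.6, -5, 2.1, -0.2], [-0.03, -0.028, 0.009, 0.6, -5, 2.1, -0.2], [-0.0034, -0.0058, 0.0106, 3, -5, 3.5, -0.2], [-0.0028, -0.005, 0.011, 3, -5, 3.5, -0.2], [-0.002, -0.0043, 0.0116, 3, -5, 3.5, -0.2], [-0.0013, -0.0036, 0.012, 3, -5, 3.5, -0.2]]}}

```text
clock: 17.65
position: [0.6749, -0.1266, 0.2976]
ee_rot: [0.187, 0.893, -0.09, 0.399]
ft_force: [0.8, -0.9, -1.4]
grip_width: 0.705
```

```bash
cat > st.py <<'E'
from sim import *
def st():
    o=manip.get_obs();print(round(float(o['clock']),2),o['joint_pos'].round(3),o['position'].round(4),o['ft_force'].round(1),o['grip_width'].round(3))
    M=R.from_quat(o['ee_rot']).as_matrix(); print('tilt',np.degrees(np.arccos(-M[2,2])).round(2),'yaw of z',np.degrees(np.arctan2(M[1,2],M[0,2])).round(2),'y',M[:,1].round(3)); return o
E
python3 - <<'E'
from st import *
st()
S=rows([((.68,-.127,.23),tilted(-30,60)),((.68,-.127,.21),tilted(-25,65))],g=-.2,maxd=.02,maxa=4)
E
```

```text
Traceback (most recent call last):
  File "st.py", line 3, in st
    o=manip.get_obs();print(round(float(o['clock']),2),o['joint_pos'].round(3),o['position'].round(4),o['ft_force'].round(1),o['grip_width'].round(3))
                                                                                                                             ^^^^^^^^^^^^^^^^^^^^^
AttributeError: 'float' object has no attribute 'round'
```

```bash
sed -i "s/o\['grip_width'\].round(3)/round(float(o['grip_width']),3)/" st.py
python3 - <<'E'
from st import *
st()
S=rows([((.68,-.127,.23),tilted(-30,60)),((.68,-.127,.21),tilted(-25,65))],g=-.2,maxd=.02,maxa=4)
E
```

```text
17.65 [ 0.512 -0.009 -0.559  1.958  0.739  0.529  0.585] [ 0.6749 -0.1266  0.2976] [ 0.8 -0.9 -1.4] 0.705
tilt 48.35 yaw of z -24.6 y [ 0.407  0.913 -0.012]
[0.0118, 0.0006, 0.0121, 1.12, -2.9, 1.01, -0.2]
[0.0124, 0.0006, 0.0115, 1.12, -2.9, 1.01, -0.2]
[0.013, 0.0006, 0.0108, 1.12, -2.9, 1.01, -0.2]
[0.0135, 0.0006, 0.0102, 1.12, -2.9, 1.01, -0.2]
[0.0087, -0.0, 0.005, -2.22, -2.5, -1.15, -0.2]
[0.0089, -0.0, 0.0046, -2.22, -2.5, -1.15, -0.2]
```

Request:
{"op": "move_arm", "data": {"deltas": [[0.0118, 0.0006, 0.012, 1.1, -2.9, 1, -0.2], [0.0124, 0.0006, 0.0115, 1.1, -2.9, 1, -0.2], [0.013, 0.0006, 0.0108, 1.1, -2.9, 1, -0.2], [0.0135, 0.0006, 0.01, 1.1, -2.9, 1, -0.2], [0.0087, 0, 0.005, -2.2, -2.5, -1.15, -0.2], [0.0089, 0, 0.0046, -2.2, -2.5, -1.15, -0.2], [0, 0, 0, 0, 0, 0, -0.2]]}}

```text
clock: 18.52
position: [0.6788, -0.1277, 0.2091]
ee_rot: [0.182, 0.825, -0.116, 0.522]
ft_force: [-0.6, -0.3, -3.1]
grip_width: 0.708
```

Run:
```python
from st import *
st()
S=rows([((.655,-.1275,.215),tilted(-6.7,65))],g=-.2,maxd=.02,maxa=2.5)
```

```text
18.52 [ 0.435  0.155 -0.575  2.222  2.038  0.624 -0.735] [ 0.6788 -0.1277  0.2091] [-0.6 -0.3 -3.1] 0.708
tilt 64.7 yaw of z -24.96 y [ 0.421  0.907 -0.002]
[0.0005, -0.0012, -0.0028, -2.07, -0.04, -0.95, -0.2]
[0.0005, -0.0011, -0.0028, -2.07, -0.04, -0.95, -0.2]
[0.0005, -0.001, -0.0028, -2.07, -0.04, -0.95, -0.2]
[0.0005, -0.0009, -0.0029, -2.07, -0.04, -0.95, -0.2]
[0.0005, -0.0008, -0.0029, -2.07, -0.04, -0.95, -0.2]
[0.0006, -0.0007, -0.0029, -2.07, -0.04, -0.95, -0.2]
[0.0006, -0.0006, -0.003, -2.07, -0.04, -0.95, -0.2]
[0.0006, -0.0004, -0.003, -2.07, -0.04, -0.95, -0.2]
```

Request:
{"op": "move_arm", "data": {"deltas": [[0, -0.0012, -0.003, -2.07, 0, -0.95, -0.2], [0, -0.001, -0.003, -2.07, 0, -0.95, -0.2], [0, -0.001, -0.003, -2.07, 0, -0.95, -0.2], [0, -0.001, -0.003, -2.07, 0, -0.95, -0.2], [0, -0.001, -0.003, -2.07, 0, -0.95, -0.2], [0, -0.001, -0.003, -2.07, 0, -0.95, -0.2], [0, -0.001, -0.003, -2.07, 0, -0.95, -0.2], [0, 0, -0.003, -2.07, 0, -0.95, -0.2], [0, 0, 0, 0, 0, 0, -0.2], [0, 0, 0, 0, 0, 0, -0.2]]}}

```text
clock: 19.77
position: [0.6583, -0.1278, 0.2237]
ee_rot: [0.05, 0.841, -0.031, 0.537]
ft_force: [-0.4, 0.8, -1.8]
grip_width: 0.706
```

Run:
```python
from st import *
st()
p_,d=viewer.camera('top'); crop('top',p_,'t10.png',250,410,130,250,5)
np.save('pics/t10.npy',d)
p_,d=viewer.camera('scene'); crop('scene',p_,'s10.png',230,390,170,290,5)
S=rows([((.655,-.1275,.18),tilted(-6.7,65))],g=-.2,maxd=.02,maxa=2.5)
```

```text
19.77 [ 0.69   0.039 -0.556  2.299  3.162  0.327 -1.567] [ 0.6583 -0.1278  0.2237] [-0.4  0.8 -1.8] 0.706
tilt 65.12 yaw of z -6.71 y [0.118 0.993 0.002]
[0.0136, -0.0002, 0.0051, 0.02, 0.03, -0.03, -0.2]
[0.0136, -0.0002, 0.0051, 0.02, 0.03, -0.03, -0.2]
[0.0136, -0.0002, 0.0051, 0.02, 0.03, -0.03, -0.2]
```

View pics/t10.png

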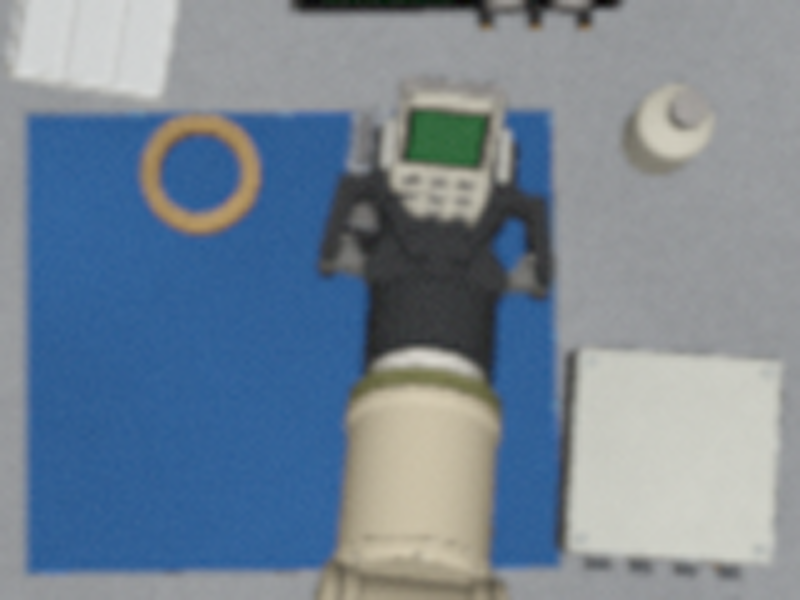

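View pics/s10.png

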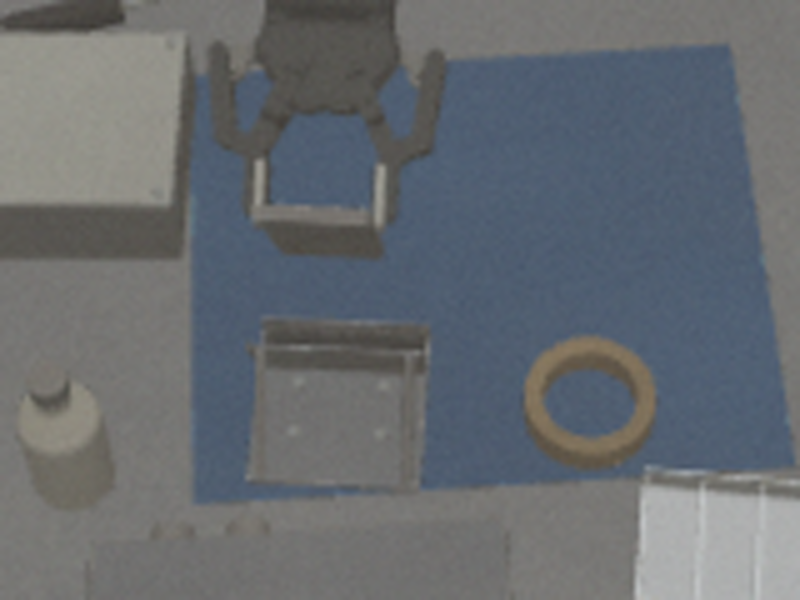

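Run:
```python
from st import *
S=rows([((.6612,-.1275,.128),tilted(-6.7,65))],g=-.2,maxd=.02,maxa=2.5)
S=rows([((.6612,-.1275,.110),tilted(-6.7,65))],start=S,g=-.2,maxd=.003,maxa=2.5)
```

```text
[0.0171, 0.0, 0.0086, 0.01, 0.02, -0.02, -0.2]
[0.017, 0.0, 0.0086, 0.01, 0.02, -0.02, -0.2]
[0.017, 0.0, 0.0086, 0.01, 0.02, -0.02, -0.2]
[0.017, 0.0, 0.0086, 0.01, 0.02, -0.02, -0.2]
[0.017, 0.0, 0.0086, 0.01, 0.02, -0.02, -0.2]
[0.0027, -0.0, 0.0013, 0.0, 0.0, -0.0, -0.2]
[0.0027, -0.0, 0.0013, 0.0, 0.0, -0.0, -0.2]
[0.0027, -0.0, 0.0013, 0.0, 0.0, -0.0, -0.2]
[0.0027, -0.0, 0.0013, 0.0, 0.0, -0.0, -0.2]
[0.0027, -0.0, 0.0013, 0.0, 0.0, -0.0, -0.2]
[0.0027, -0.0, 0.0013, 0.0, 0.0, -0.0, -0.2]
```

Request:
{"op": "move_arm", "data": {"deltas": [[0.017, 0, 0.0086, 0, 0, 0, -0.2], [0.017, 0, 0.0086, 0, 0, 0, -0.2], [0.017, 0, 0.0086, 0, 0, 0, -0.2], [0.017, 0, 0.0086, 0, 0, 0, -0.2], [0.012, 0, 0.006, 0, 0, 0, -0.2], [0.005, 0, 0.0026, 0, 0, 0, -0.2], [0, 0, 0, 0, 0, 0, -0.2]]}}

```text
clock: 20.75
position: [0.6613, -0.1278, 0.1278]
ee_rot: [0.05, 0.842, -0.031, 0.537]
ft_force: [-0.4, 0.5, -1.3]
grip_width: 0.705
```

Run:
```python
from st import *
st()
p_,d=viewer.camera('top'); crop('top',p_,'t11.png',300,380,135,195,10)
p_,d=viewer.camera('scene'); crop('scene',p_,'s11.png',250,330,210,270,10)
S=rows([((.6615,-.1275,.110),tilted(-6.7,65))],g=-.2,maxd=.003,maxa=2.5)
```

```text
20.75 [ 0.635  0.292 -0.521  2.331  3.059  0.583 -1.367] [ 0.6613 -0.1278  0.1278] [-0.4  0.5 -1.3] 0.705
tilt 65.06 yaw of z -6.63 y [0.116 0.993 0.002]
[0.0024, 0.0001, 0.0011, 0.01, 0.02, -0.01, -0.2]
[0.0024, 0.0001, 0.0011, 0.01, 0.02, -0.01, -0.2]
[0.0024, 0.0001, 0.0011, 0.01, 0.02, -0.01, -0.2]
[0.0024, 0.0001, 0.0011, 0.01, 0.02, -0.01, -0.2]
[0.0024, 0.0001, 0.0011, 0.01, 0.02, -0.01, -0.2]
[0.0024, 0.0001, 0.0011, 0.01, 0.02, -0.01, -0.2]
[0.0024, 0.0001, 0.0011, 0.01, 0.02, -0.01, -0.2]
```

View pics/t11.png

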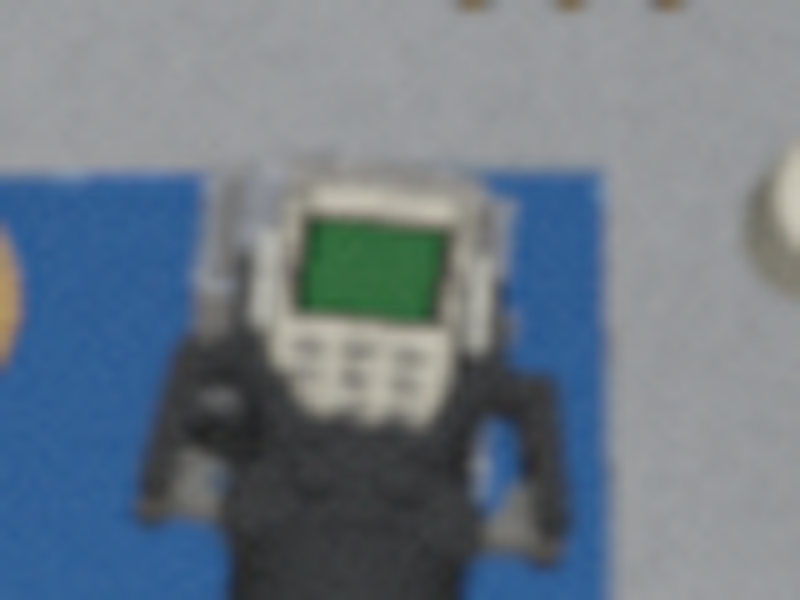

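View pics/s11.png

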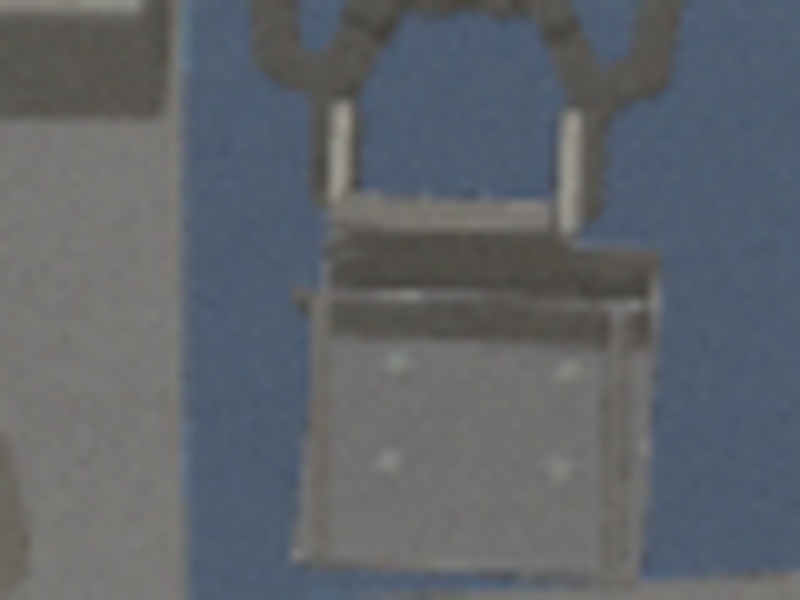

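Request:
{"op": "move_arm", "data": {"deltas": [[0.0024, 0, 0.0011, 0, 0, 0, -0.2], [0.0024, 0, 0.0011, 0, 0, 0, -0.2], [0.0024, 0, 0.0011, 0, 0, 0, -0.2], [0.0024, 0, 0.0011, 0, 0, 0, -0.2], [0.0024, 0, 0.0011, 0, 0, 0, -0.2], [0.0024, 0, 0.0011, 0, 0, 0, -0.2], [0, 0, 0, 0, 0, 0, -0.2]]}}

```text
clock: 21.72
position: [0.661, -0.1279, 0.1118]
ee_rot: [0.05, 0.842, -0.031, 0.537]
ft_force: [-0.1, -0.2, -1.8]
grip_width: 0.706
```

Run:
```python
from st import *
st()
S=rows([((.6625,-.1265,.104),tilted(-6.7,65))],g=-.2,maxd=.001,maxa=2.5)
```

```text
21.73 [ 0.627  0.337 -0.512  2.332  3.06   0.626 -1.349] [ 0.661  -0.1279  0.1118] [-0.1 -0.2 -1.8] 0.706
tilt 65.06 yaw of z -6.62 y [0.116 0.993 0.002]
[0.0007, 0.0002, 0.0005, 0.01, 0.01, -0.01, -0.2]
[0.0007, 0.0002, 0.0005, 0.01, 0.01, -0.01, -0.2]
[0.0007, 0.0002, 0.0005, 0.01, 0.01, -0.01, -0.2]
[0.0007, 0.0002, 0.0005, 0.01, 0.01, -0.01, -0.2]
[0.0007, 0.0002, 0.0005, 0.01, 0.01, -0.01, -0.2]
[0.0007, 0.0002, 0.0005, 0.01, 0.01, -0.01, -0.2]
[0.0007, 0.0002, 0.0005, 0.01, 0.01, -0.01, -0.2]
[0.0007, 0.0002, 0.0005, 0.01, 0.01, -0.01, -0.2]
[0.0007, 0.0002, 0.0005, 0.01, 0.01, -0.01, -0.2]
```

Request:
{"op": "move_arm", "data": {"deltas": [[0.0012, 0, 0.0006, 0, 0, 0, -0.2], [0.0012, 0, 0.0006, 0, 0, 0, -0.2], [0.0012, 0, 0.0006, 0, 0, 0, -0.2], [0.0012, 0, 0.0006, 0, 0, 0, -0.2], [0, 0, 0, 0, 0, 0, -0.2]]}}

```text
clock: 22.35
position: [0.6615, -0.1281, 0.1071]
ee_rot: [0.05, 0.841, -0.031, 0.537]
ft_force: [0.2, -0.6, -0.5]
grip_width: 0.706
```

Request:
{"op": "move_arm", "data": {"deltas": [[0.0009, 0, 0.0004, 0, 0, 0, -0.2], [0.0009, 0, 0.0004, 0, 0, 0, -0.2], [0, 0, 0, 0, 0, 0, -0.2]]}}

```text
clock: 22.72
position: [0.6624, -0.1282, 0.1065]
ee_rot: [0.049, 0.841, -0.031, 0.539]
ft_force: [1.4, -0.6, 5.9]
grip_width: 0.705
```

Request:
{"op": "move_arm", "data": {"deltas": [[-0.0004, 0, 0.0009, 0, 0, 0, -0.2], [-0.0004, 0, 0.0009, 0, 0, 0, -0.2], [0, 0, 0, 0, 0, 0, -0.2]]}}

```text
clock: 23.1
position: [0.6635, -0.1283, 0.1057]
ee_rot: [0.049, 0.841, -0.031, 0.538]
ft_force: [-6.1, 0.8, 8.7]
grip_width: 0.704
```

Run:
```python
from st import *
st()
p_,d=viewer.camera('top'); crop('top',p_,'t12.png',300,380,135,195,10)
W=world('top',d)
m=(W[...,2]>.11)&(W[...,2]<.17)&(W[...,0]>.66)&(W[...,0]<.72)&(W[...,1]>-.18)&(W[...,1]<-.08)
P=W[m]; 
for z in np.arange(.11,.17,.01):
    k=(P[:,2]>=z)&(P[:,2]<z+.01); print(round(z,3),k.sum(),P[k].mean(0).round(3) if k.any() else '', P[k].min(0).round(3) if k.any() else '',P[k].max(0).round(3) if k.any() else '')
```

```text
23.1 [ 0.622  0.36  -0.508  2.327  3.06   0.644 -1.34 ] [ 0.6635 -0.1283  0.1057] [-6.1  0.8  8.7] 0.704
tilt 65.19 yaw of z -6.64 y [0.116 0.993 0.001]
0.11 12 [ 0.662 -0.101  0.117] [ 0.66  -0.122  0.113] [ 0.667 -0.09   0.12 ]
0.12 26 [ 0.663 -0.123  0.127] [ 0.661 -0.154  0.122] [ 0.668 -0.099  0.13 ]
0.13 30 [ 0.666 -0.129  0.136] [ 0.661 -0.157  0.13 ] [ 0.671 -0.099  0.14 ]
0.14 66 [ 0.673 -0.13   0.146] [ 0.662 -0.16   0.14 ] [ 0.685 -0.101  0.15 ]
0.15 35 [ 0.677 -0.131  0.152] [ 0.667 -0.159  0.15 ] [ 0.684 -0.101  0.155]
0.16 0   
0.17 0
```

View pics/t12.png

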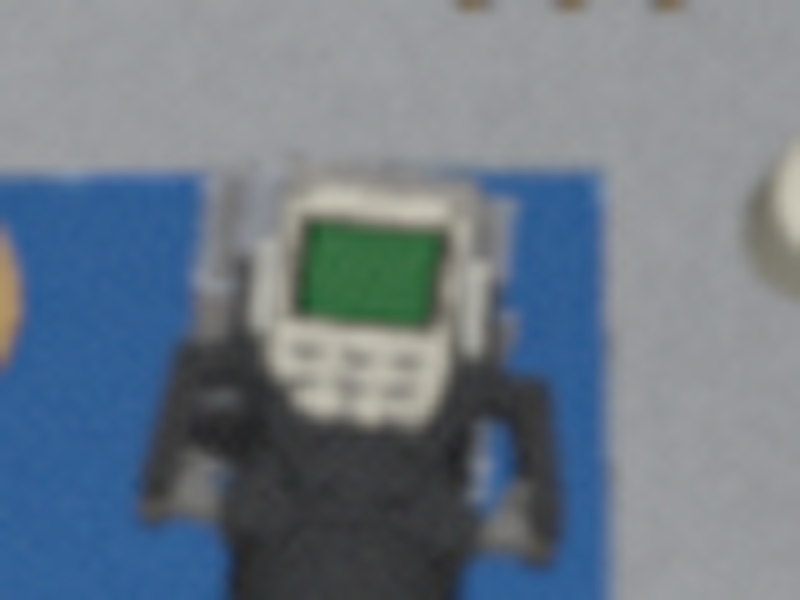

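Request:
{"op": "move_arm", "data": {"deltas": [[0, 0, 0, 0, 0, 0, 0.45], [0, 0, 0, 0, 0, 0, 0.6], [0, 0, 0, 0, 0, 0, 0.8], [0, 0, 0, 0, 0, 0, 1], [0, 0, 0, 0, 0, 0, 1], [0, 0, 0, 0, 0, 0, 1]]}}

```text
clock: 23.9
position: [0.6632, -0.1282, 0.1047]
ee_rot: [0.05, 0.842, -0.031, 0.537]
ft_force: [-0.0, 0.6, 0.8]
grip_width: 0.998
```

Run:
```python
from st import *
o=st()
p_,d=viewer.camera('wrist'); cv2.imwrite('pics/w13.png',p_[:,:,::-1])
p_,d=viewer.camera('top'); crop('top',p_,'t13.png',300,380,135,195,10)
q=sim(o['joint_pos'],[((.60,-.121,.14),tilted(-6.7,65)),((.58,-.12,.2),tilted(-20,65)),((.58,-.12,.26),tilted(-25,50))])
q=sim(o['joint_pos'],[((.62,-.123,.125),tilted(-6.7,65)),((.62,-.12,.22),tilted(-25,60)),((.6,-.12,.3),tilted(-25,45))])
```

```text
23.9 [ 0.622  0.361 -0.508  2.327  3.06   0.643 -1.34 ] [ 0.6632 -0.1282  0.1047] [-0.   0.6  0.8] 0.998
tilt 65.08 yaw of z -6.63 y [0.116 0.993 0.002]
[ 0.6   -0.121  0.14 ] [ 0.24  0.17 -0.03  2.38  3.41  0.56 -1.76] err 0.0022 0.006
[ 0.58 -0.12  0.2 ] [-0.2  -0.05  0.13  2.38  2.04  0.43 -0.73] err 0.0099 0.095
[ 0.58 -0.12  0.26] [-0.42 -0.26  0.36  2.25  0.95  0.48  0.42] err 0.0 0.0
[ 0.62  -0.123  0.125] [ 0.74  0.29 -0.52  2.33  3.32  0.56 -1.55] err 0.0 0.0
[ 0.62 -0.12  0.22] [ 0.55 -0.05 -0.62  2.28  1.8   0.37 -0.55] err 0.0 0.0
[ 0.6  -0.12  0.3 ] [ 0.23 -0.22 -0.22  2.09  0.38  0.56  0.92] err 0.0 0.0
```

View pics/w13.png

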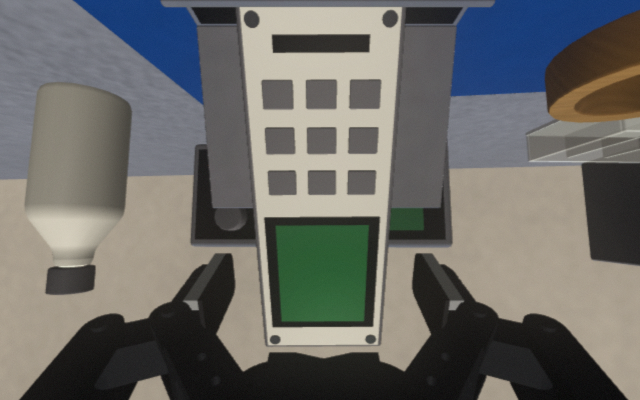

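View pics/t13.png

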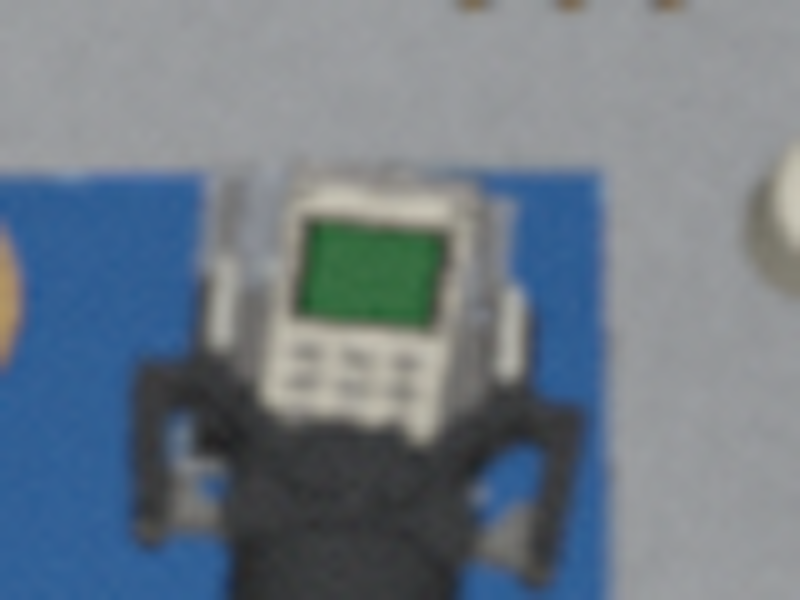

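Request:
{"op": "move_arm", "data": {"deltas": [[0, 0, -0.005, 0, 0, 0, 1], [0, 0, -0.01, 0, 0, 0, 1], [0, 0, -0.01, 0, 0, 0, 1], [0, 0, -0.01, 0, 0, 0, 1], [0, 0, -0.01, 0, 0, 0, 1], [0, 0, 0, 0, 0, 0, 1], [0, 0, 0, 0, 0, 0, 1]]}}

```text
clock: 24.88
position: [0.6224, -0.1238, 0.1236]
ee_rot: [0.05, 0.842, -0.031, 0.537]
ft_force: [0.3, 0.1, 1.1]
grip_width: 0.998
```

Run:
```python
from st import *
o=st()
p_,d=viewer.camera('wrist'); cv2.imwrite('pics/w14.png',p_[:,:,::-1])
W=world('wrist',d,o)
h=cv2.cvtColor(p_,cv2.COLOR_RGB2HSV)
m=(h[...,0]>45)&(h[...,0]<75)&(h[...,1]>120)&(W[...,0]<.75)&(W[...,2]>.08); P=W[m]; c=P.mean(0); n=np.linalg.svd(P-c,full_matrices=False)[2][2]; print('display',len(P),c.round(3),n.round(3),'lean',np.degrees(np.arcsin(abs(n[2]))).round(1),'yaw',np.degrees(np.arctan2(n[1],n[0])).round(1))
p_,d=viewer.camera('top'); cv2.imwrite('pics/t14.png',p_[:,:,::-1]); W=world('top',d)
m=(W[...,2]>.2)&(W[...,2]<.225)&(W[...,0]>.6)&(W[...,0]<.85)&(W[...,1]>.15)&(W[...,1]<.4); print('lens',m.sum(),W[m].mean(0).round(3),W[m].min(0).round(3),W[m].max(0).round(3))
```

```text
24.88 [ 0.744  0.252 -0.618  2.416  3.075  0.619 -1.377] [ 0.6224 -0.1238  0.1236] [0.3 0.1 1.1] 0.998
tilt 65.06 yaw of z -6.66 y [0.117 0.993 0.002]
display 4124 [ 0.651 -0.127  0.108] [-0.541 -0.011  0.841] lean 57.3 yaw -178.8
lens 965 [0.72  0.294 0.216] [0.601 0.235 0.2  ] [0.783 0.353 0.225]
```

View pics/w14.png

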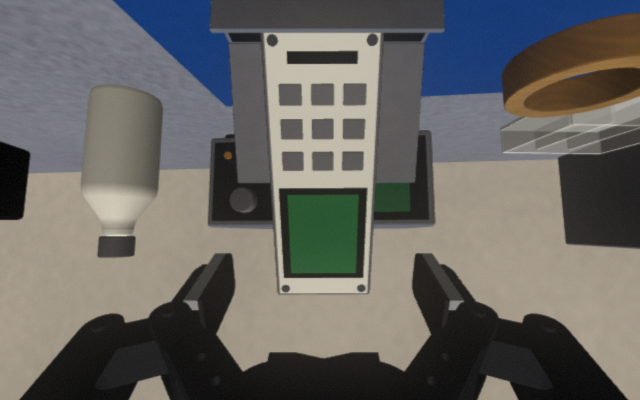

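View pics/t14.png

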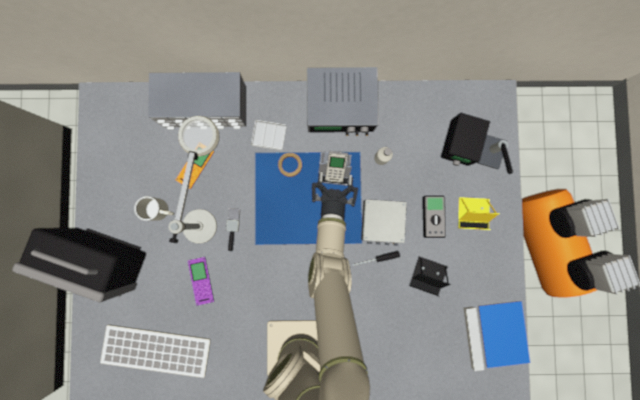

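Run:
```python
from st import *
o=manip.get_obs()
p_,d=viewer.camera('wrist'); W=world('wrist',d,o)
A=[W[v-2:v+3,u-3:u+4].reshape(-1,3).mean(0) for u,v in [(321,70),(321,130),(324,185),(324,230),(324,270),(324,287)]]
for a in A: print(a.round(4))
P=W[60:285,285:362].reshape(-1,3); c=np.median(P,0); 
for _ in range(5):
    n=np.linalg.svd(P-P.mean(0),full_matrices=False)[2][2]; e=np.abs((P-P.mean(0))@n); P=P[e<np.quantile(e,.9)]
print(n.round(3),e.std(),'lean',np.degrees(np.arcsin(abs(n[2]))).round(1),'yaw',np.degrees(np.arctan2(n[1],n[0])).round(1))
# foot corners: row ~33
for u,v in [(268,36),(376,36)]: print(W[v-1:v+2,u+3:u+6].reshape(-1,3).mean(0).round(4))
```

```text
[ 0.6121 -0.1229  0.0275]
[ 0.6247 -0.1246  0.0551]
[ 0.64   -0.1248  0.0832]
[ 0.6525 -0.1264  0.1092]
[ 0.6592 -0.1272  0.1341]
[ 0.6714 -0.1287  0.1466]
[-0.887  0.107  0.449] 0.00020090430039778793 lean 26.7 yaw 173.1
[ 0.5861 -0.1414  0.0244]
[ 0.6087 -0.0928  0.0134]
```

Request:
{"op": "move_arm", "data": {"deltas": [[0, 0, 0.006, 0, 0, 0, 1], [0, 0, 0.005, 0, 0, 0, 1], [0, 0, 0, 0, 0, 0, 1], [0, 0, 0, 0, 0, 0, 1]]}}

```text
clock: 25.52
position: [0.6326, -0.1246, 0.1189]
ee_rot: [0.05, 0.842, -0.03, 0.537]
ft_force: [0.1, -1.4, -0.1]
grip_width: 1.001
```

Run:
```python
from st import *
o=st()
print(manip.hand_in())
```

```text
25.52 [ 0.733  0.285 -0.611  2.394  3.064  0.626 -1.353] [ 0.6326 -0.1246  0.1189] [ 0.1 -1.4 -0.1] 1.001
tilt 65.06 yaw of z -6.61 y [0.116 0.993 0.002]
the job is handed in; nothing more can be done
None
```

The boom is parked clear of the mat, the panel stands in the grey rest, and I handed the job in at 25.5 s of the 72 s allowed.

**Boom:** I pushed it round with the shut fingers while the panel lay untouched. The lens centre is at y ≈ 0.29 m, about 90 mm past the 0.204 m it had to reach.

**Panel:** I gripped it across its width near the display end, tilted it in the air and lowered it into the trough. I stopped once both the floor and the plate pressed back lightly, with under 11 N on the wrist, then opened the fingers and backed off.

**Last checks:**
- **Lean:** the panel leans about 26.7° from upright and is square to the rest within about 1°. Its foot is behind the lip, near mid-width, with the display up and facing the front.
- **Bystanders:** by eye in the last top picture none had moved; I did not measure their shifts.
- **Gripper:** it was clear of everything, with only about 1 N of noise on the wrist.

**Disagreements:**
- My first plane fit on the display alone gave a 57° lean. I put this down to the green display of the instrument behind, because the fit over the whole panel face gave 26.7° with small residuals.
- Depth readings right at the foot corners did not agree, so the foot's place rests on the wrist picture, the panel's top height (about 0.152 m, as expected) and the contact forces.
- The floor contact came about 2.5 mm higher than I had calculated.
- The scene camera's depth readings were wrong throughout, so I did not use them.

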